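# Pack the insulated sample box for the courier

## Task

Pack the open white foam box for the courier: stand one cool brick upright along each of its two short end walls, close to the wall and centred on it, and stand the tall sample canister and the short specimen jar upright in a row along the middle of the box between the two bricks, with a clear gap to each brick (the samples must not freeze). Lay the temperature logger from its dock, screen up, on the middle of the lid of the short jar, where the box can still be closed over it. Keep both sample containers upright throughout, leave the label roll where it is, and let go of everything.

Things in the scene. Friction and masses are not known exactly. Their poses are not given: they have to be found in the camera images.
- box: open white foam transport box, fixed. Outside 184 (its x) by 284 (its y) by 129 high; inside 140 (x) by 240 (y) by 104 deep, inner floor 25 above the counter. The short end walls' inner faces lie at y = +120 and -120. Origin at the centre of its underside, z up; its long side (y) lies across in front of the robot, turned up to 17 degrees either way. Its lid and a rack of tubes stand beyond it
- brick_a: cool brick, pale blue rigid plastic slab standing on end: 60 (its x) by 30 (its y) by 95 tall, about 0.17 kg; origin at the centre of its underside, z up. The two bricks are alike and interchangeable
- brick_b: cool brick, pale blue rigid plastic slab standing on end: 60 (its x) by 30 (its y) by 95 tall, about 0.17 kg; origin at the centre of its underside, z up. The two bricks are alike and interchangeable
- canister: tall sample canister: slim off-white plastic cylinder with a ribbed grey screw cap, 46 diameter over the cap (42 below it); 100 high in all, of which the top 8 is a boss of 24 diameter on the middle of the cap, the cap's straight side running from 66 to 92 above the base; about 0.14 kg; origin at the centre of its underside, z up
- jar: short specimen jar: wide off-white plastic cylinder with a ribbed grey screw cap, flat on top, 66 diameter over the cap (62 below it), 80 high, the cap being the top 26; about 0.16 kg; origin at the centre of its underside, z up
- logger: temperature logger: flat white plastic box 38 (its x) by 64 (its y) by 16 high, with a dark screen and a grey button on top, about 0.05 kg; it lies loose on top of the dock, about centred and parallel to it; origin at the centre of its underside, z up (screen side)
- dock: reader dock of the logger: plain black block fixed to the counter, 60 (its x) by 84 (its y) by 50 high, flat on top; origin at the centre of its underside, z up
- label_roll: roll of blank white labels lying flat, 70 diameter, 40 high; loose, not part of the packing; origin at the centre of its underside, z up
Things that resemble listed ones, but are neither listed nor needed, are in the scene too. What is shaped like the dock but green or orange is not meant. What is shaped like the jar but turquoise is not meant.

How it is judged (in metres and radians):
At the end, for the whole second after the job is handed in: A brick upright on the floor at each end: gap to the end wall up to 15 mm, flat to it within 0.2 rad. Canister and jar upright between, 3 mm or more clear of bricks. All four within 15 mm of the long centre line. Logger flat on the jar lid, within 14 mm of its axis. All released, at rest (((y of brick_a in the frame of box between 0.09 and 0.107 m and y of brick_b in the frame of box between -0.107 and -0.09 m) or (y of brick_a in the frame of box between -0.107 and -0.09 m and y of brick_b in the frame of box between 0.09 and 0.107 m)) and x of brick_a in the frame of box between -0.015 and 0.015 m and z of brick_a in the frame of box between 0.02 and 0.03 m and angle between each of brick_a, brick_b, canister, jar, logger's own z axis and vertical below 0.1 rad and angle between the y axis of each of brick_a, brick_b and the y axis of box, either way round below 0.2 rad and x of brick_b in the frame of box between -0.015 and 0.015 m and z of brick_b in the frame of box between 0.02 and 0.03 m and x of canister in the frame of box between -0.015 and 0.015 m and y of canister in the frame of box between -0.075 and 0.075 m and z of canister in the frame of box between 0.02 and 0.03 m and horizontal distance between canister and brick_a above 0.041 m and horizontal distance between canister and brick_b above 0.041 m and x of jar in the frame of box between -0.015 and 0.015 m and y of jar in the frame of box between -0.075 and 0.075 m and z of jar in the frame of box between 0.02 and 0.03 m and horizontal distance between jar and brick_a above 0.051 m and horizontal distance between jar and brick_b above 0.051 m and horizontal distance between logger and jar below 0.014 m and z of logger in the frame of jar between 0.076 and 0.084 m and linear speed of each of brick_a, brick_b, canister, jar, logger below 0.02 m/s); the robot touches nothing.
It fails at once if a sample container was tipped (more than 0.5 rad) (angle between any of canister, jar's own z axis and vertical above 0.5 rad).
It fails at once if the label roll was pushed about (more than 15 mm) (distance of label_roll from where it was at the start of the episode above 0.015 m).
It also fails if it takes over 136 s, if anything falls off the work surface, if the arm or the gripper's body presses on something with over 40 N, if the wrist force passes 120 N, or if a joint passes its speed limit or range.

## Robot

A 6-joint arm with a two-finger parallel gripper is mounted at the origin on the work surface. World frame = base frame: x ahead of the robot, y to its left, z up, the work surface at z = 0. Lengths are in mm, angles in rad, forces in N, time in s.
With the tool pointing down it reaches from about 300 to 1000 mm from the base axis. Payload 5.1 kg.
Tool frame: the origin (TCP) lies midway between the tips of the shut fingers; the grasp point (between the pads) lies 19 mm behind it (tcp_to_grasp is the distance from the TCP to the grasp point, in mm); z points along the fingers, y is the line along which they close (so a half turn about z gives the same grasp; the last joint's range is limited). The gripper opens to 95 mm and grips with 3 to 60 N. Pads are 20 mm wide; open, the fingers measure 119 mm over their backs; the gripper's body (75 mm by 180 mm) begins 59 mm behind the grasp point.
Start: joints at [1.208, 0.124, 1.65, -0, 1.367, -0.083], TCP at [179.528, 624.703, 186.256] pointing down, gripper open.
Joint ranges: [-2.61, 2.61], [-1.02, 2.33], [0.03, 2.71], [-1.35, 4.49], [0.32, 2.68], [-2.91, 2.91]. Speed limits (rad/s): [2.57, 2.57, 3.14, 3.14, 3.14, 3.14].

## Interface

Orientations are given as a unit quaternion [w, x, y, z].
In Python, from plant import * gives the robot as it stands.
- The arm moves only by the tool move_arm, never from a script. Its argument "steps" is text: rows parted by semicolons, each of 7 numbers parted by spaces: the shift along the world's x, y, z in m, then the turn, a rotation vector about the world's x, y, z in rad, then the finger opening in m, from 0 to 0.0951. A call has 1 to 5 rows; each row is the pose to reach, as a shift and turn from the pose commanded when the call began; what a row does not reach only later rows make up. A row lasts 1/12 s, in which the tool goes at most 41.7 mm and 7.16 degrees, less where a joint would pass 70% of its speed; a pose out of reach is approached as far as the arm can. A call with a gripper value outside its range is refused whole. The fingers move at their own pace and stop on an object; "grip_force" is the grip in N (left out, the last holds). Time passes only in rows, so rows that repeat a pose let the fingers close. It gives the time, the measured TCP pose, the force, the opening and the grip force at its end, in the units of the state.
- get_state(): the state, without advancing time (a new reading comes with each control period).
- read_camera(name): name is "scene" or "top" or "wrist"; returns the picture (400x640x3 uint8, blue, green, red); there is no depth.
- camera_params(name): a dict with "camera_matrix" (3x3 intrinsics, pixels), "xyz" and "attitude" of the camera in the world. Camera axes: x right, y up, looking along -z (the intrinsics and any distortion apply to the point x, -y, -z); pixel columns grow to the right and rows downward; lengths in mm; the calibration is good to about 2 mm. A picture is of the moment at which its call begins: read the wrist's pose just before it. camera_params takes no time and is no camera call; for the wrist camera it gives the pose at the moment of the call.
- hand_in(): hands the job in; it is judged then, once.
The state is a dict: "time": time; "joint_positions": joint angles; "joint_velocities": joint speeds; "tau": joint torques, N m; "eef_pos": TCP position; "ee_rot": TCP orientation; "contact_force": force on the tool from outside, world axes, zero at the start; "moment": the same for the moment, N m; "width": finger opening in mm; "finger_force": force on a finger pad.
Only numpy, scipy, OpenCV 4.12 (cv2) and the standard library are available. Lean on these libraries where they do the work, as an engineer would, in place of code of your own. Each camera call takes 0.05 s, during which the arm holds its last target. There are 200 camera calls.

## Working session

There is one attempt and no reset: what is moved stays moved. The work goes in short steps, Python scripts to look and compute and a tool call to move; the robot and the scene stay as the last step left them, time stands still between calls to the robot, and variables do not carry over. Pictures are saved under pics/ and viewed, at most 14 in all, crops included, and the job is handed in when it is done.

Besides the shell and the picture viewer there is one more tool, called after ">>>" in YAML: its name, and indented under it one key for each argument. move_arm: Moves the arm, as the interface text tells. Its arguments: {"type":"object","properties":{"steps":{"type":"string"},"grip_force":{"type":"number"}},"required":["steps"]}

```bash
ls; mkdir -p pics; python3 - <<'E'
from plant import *
import cv2
for n in("scene","top"):
    cv2.imwrite(f"pics/{n}0.png",read_camera(n)); p=camera_params(n); print(n,p)
s=get_state(); print(s)
print(camera_params("wrist"))
E
```

```text
pics
scene {'camera_matrix': array([[368.05128691,   0.        , 319.81474157],
       [  0.        , 368.05128691, 200.53285242],
       [  0.        ,   0.        ,   1.        ]]), 'xyz': array([ 945.59007753, -511.71947086,  791.05719107]), 'attitude': array([0.86299541, 0.32788353, 0.13504692, 0.35985225])}
top {'camera_matrix': array([[434.42356106,   0.        , 322.46421748],
       [  0.        , 434.42356106, 208.1626598 ],
       [  0.        ,   0.        ,   1.        ]]), 'xyz': array([ 386.82727896,  -54.80406611, 1448.07187351]), 'attitude': array([-0.69756202, -0.03475563,  0.02324506,  0.71530339])}
{'time': 0.1, 'joint_positions': array([ 1.20838375e+00,  1.24415548e-01,  1.65152536e+00, -1.01035785e-05,
        1.36753636e+00, -8.26373613e-02]), 'joint_velocities': array([-3.25834842e-05, -2.89464163e-03, -3.17760049e-03,  1.22745133e-04,
       -8.43906493e-04, -3.78634367e-04]), 'tau': array([ 6.84968472e-04, -4.18874717e+01, -3.61099434e+01,  7.76314409e-02,
        4.60555858e-02, -7.52509095e-05]), 'eef_pos': array([179.31705805, 624.10937833, 185.13293227]), 'ee_rot': array([-2.03136334e-04,  1.39430747e-01,  9.90231376e-01, -9.20167196e-04]), 'contact_force': array([ 0.5561365 ,  0.20371166, -0.17645704]), 'moment': array([ 0.02945176, -0.02292165,  0.02125166]), 'finger_force': 0.0, 'width': 95.21474324907304}
{'camera_matrix': array([[355.84022426,   0.        , 321.80261458],
       [  0.        , 355.84022426, 196.42731569],
       [  0.        ,   0.        ,   1.        ]]), 'xyz': array([115.24018296, 642.92395441, 384.07596524]), 'attitude': array([ 0.7931241 , -0.09689591, -0.07180294,  0.59700057])}
```

View pics/top0.png

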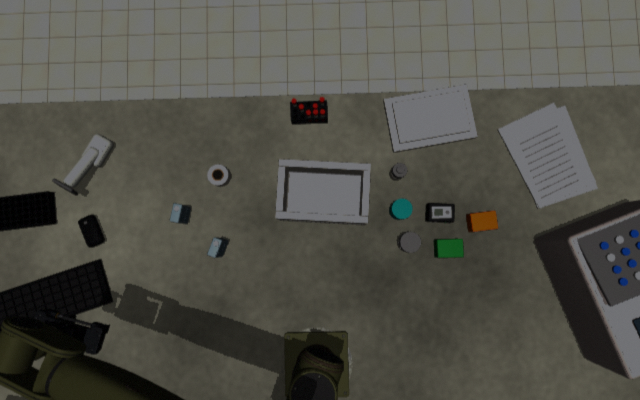

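View pics/scene0.png

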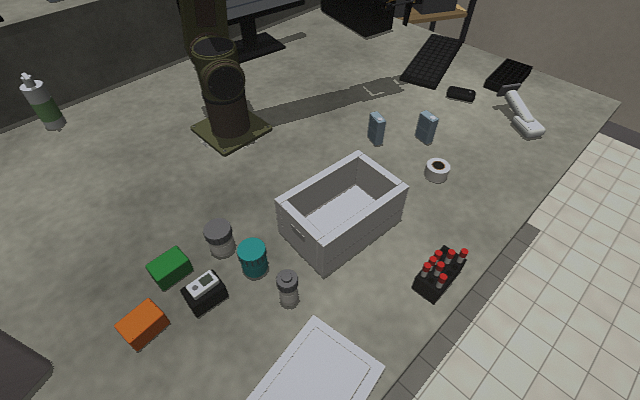

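Top view: the box is at (323,191) and the label roll at (218,175). The bricks are at (178,213) and (216,246).
- **Canister:** small grey cap at (399,171).
- **Jar candidates:** (410,242) has a grey cap, while (401,209) is turquoise and so not meant.
- **Dock candidates:** (440,212) is black with the logger on it, while (450,248) is green and (483,221) is orange, so neither is meant.

The scene view agrees. Next I'll measure these and check an enlarged crop.

```bash
cat > h.py <<'E'
from plant import *
import numpy as np, cv2
from scipy.spatial.transform import Rotation as R
def rot(q): return R.from_quat([q[1],q[2],q[3],q[0]]).as_matrix()
def cast(p,uv,z):
    uv=np.atleast_2d(np.float64(uv)); K=p["camera_matrix"]
    d=np.c_[(uv[:,0]-K[0,2])/K[0,0],-(uv[:,1]-K[1,2])/K[1,1],-np.ones(len(uv))]@rot(p["attitude"]).T
    o=np.array(p["xyz"]); t=(z-o[2])/d[:,2]
    return o+d*t[:,None]
def proj(p,X):
    K=p["camera_matrix"]; c=(np.atleast_2d(X)-p["xyz"])@rot(p["attitude"])
    return np.c_[K[0,2]+K[0,0]*c[:,0]/-c[:,2], K[1,2]+K[1,1]*c[:,1]/c[:,2]]
def comps(m,amin=20):
    n,l,s,c=cv2.connectedComponentsWithStats(m.astype(np.uint8))
    return [(np.r_[s[i],c[i]].round(1),l==i) for i in range(1,n) if s[i][4]>=amin]
E
python3 - <<'E'
from h import *
im=cv2.imread("pics/top0.png"); p=camera_params("top")
a=cv2.resize(im[140:270,370:510],None,fx=4,fy=4,interpolation=cv2.INTER_CUBIC)
b=cv2.resize(im[160:265,160:230],None,fx=3,fy=3,interpolation=cv2.INTER_CUBIC)
c=np.zeros((520,780,3),np.uint8); c[:,:560]=a; c[:315,565:775]=b
cv2.imwrite("pics/crop1.png",c)
for n,uv,z in [("brickL",(178,213),95),("brickR",(216,246),95),("roll",(218,175),40),("can",(399,171),92),("jar",(410,242),80),("turq",(401,209),80),("logger",(440,212),66),
  ("box tl",(279,160),129),("tr",(371,163),129),("br",(369,223),129),("bl",(276,219),129)]:
    print(n,cast(p,uv,z)[0].round(0))
hsv=cv2.cvtColor(im,cv2.COLOR_BGR2HSV)
for n,uv in [("b",(178,213)),("bs",(184,213)),("b2",(216,246)),("jar",(410,242)),("floor",(360,260)),("rim",(320,163)),("in",(320,190))]: print(n,hsv[uv[1],uv[0]])
E
```

```text
brickL [495. 420.  95.]
brickR [389. 301.  95.]
roll [621. 307.  40.]
can [ 610. -278.   92.]
jar [ 386. -305.   80.]
turq [ 491. -281.   80.]
logger [ 479. -407.   66.]
box tl [648.  96. 129.]
tr [ 631. -187.  129.]
br [ 447. -175.  129.]
bl [466. 108. 129.]
b [101  53 116]
bs [103  81  22]
b2 [ 99  32 104]
jar [ 8 14 71]
floor [27 41 62]
rim [120   7 117]
in [108  11 118]
```

View pics/crop1.png

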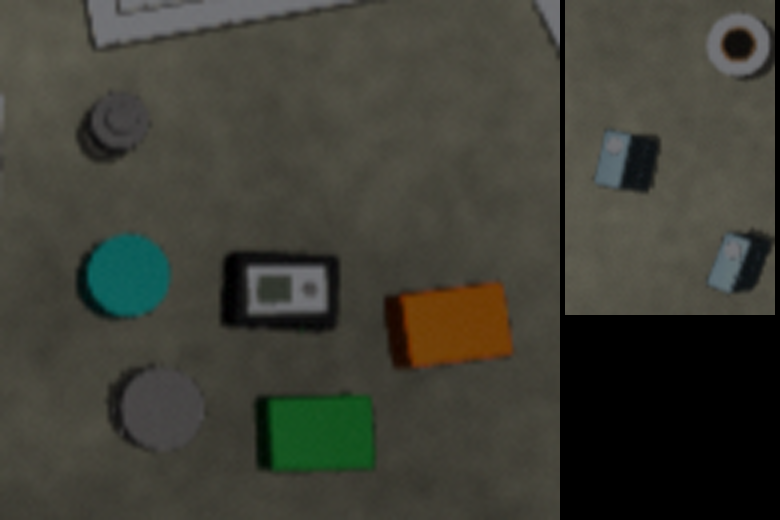

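The crop confirms the picks: the canister has the small grey cap with a boss, the jar has the large grey cap, and the logger is on the black dock. The box measures 284 x 184 as specified. Next I'll refine the positions with masks.

```bash
python3 - <<'E'
from h import *
ims=[cv2.imread("pics/top0.png")]+[read_camera("top") for _ in range(4)]
im=np.mean(ims,0).astype(np.uint8); p=camera_params("top")
F=6; big=cv2.GaussianBlur(cv2.resize(im,None,fx=F,fy=F,interpolation=cv2.INTER_CUBIC),(5,5),0)
hsv=cv2.cvtColor(big,cv2.COLOR_BGR2HSV).astype(int); H,S,V=hsv[...,0],hsv[...,1],hsv[...,2]
def at(mask,uv,n,z):
    l=cv2.connectedComponents(mask.astype(np.uint8))[1]; u,v=int((uv[0]+.5)*F),int((uv[1]+.5)*F)
    m=(l==l[v,u]).astype(np.uint8); c=max(cv2.findContours(m,0,2)[0],key=cv2.contourArea)
    P=cast(p,(c[:,0,:]+.5)/F-.5,z)[:,:2].astype(np.float32)
    r=cv2.minAreaRect(P); e=cv2.minEnclosingCircle(P)
    print(n,"rect c",np.round(r[0],1),"size",np.round(r[1],1),"ang",round(r[2],1),"circ",np.round(e[0],1),round(2*e[1],1))
at((V>65)&(H>80),(176,213),"brickL",95); at((V>65)&(H>80),(215,244),"brickR",95)
at((S<32)&(V>50),(410,242),"jar",80); at((S<32)&(V>50),(399,170),"can",92)
at((V>90),(447,208),"logger",66); at(V>88,(279,190),"box",129); at(V>88,(211,175),"roll",40)
E
```

```text
brickL rect c [496.6 428.3] size [28.5 59.8] ang 77.6 circ [496.7 427.3] 62.7
brickR rect c [385.7 306.9] size [28.9 60.5] ang 68.1 circ [385.3 306.2] 62.8
jar rect c [ 387.6 -306.8] size [69.7 65.2] ang 1.5 circ [ 387. -305.] 71.3
can rect c [ 615.1 -280. ] size [47.4 45.5] ang 64.8 circ [ 614.4 -280.8] 50.3
logger rect c [ 478.8 -410.6] size [60.  34.5] ang 88.5 circ [ 478.7 -410.1] 66.8
box rect c [586.8 -40.2] size [289.4 257.4] ang 85.5 circ [575.9 -39.7] 366.8
roll rect c [624.2 311.3] size [68.9 70.1] ang 6.1 circ [623.  309.9] 73.2
```

>>> move_arm:
  steps: "0.021 -0.013 0 0 0 -0.1 0.09; 0.042 -0.026 0 0 0 -0.2 0.09; 0.063 -0.039 0 0 0 -0.3 0.09; 0.084 -0.052 0 0 0 -0.4 0.09; 0.105 -0.065 0 0 0 -0.5 0.09"
  grip_force: 20

```text
time: 0.72
eef_pos: [285.3, 559.0, 186.2]
ee_rot: [0.0, 0.382, 0.924, -0.0]
contact_force: [0.9, 0.3, -0.2]
width: 89.7
finger_force: 0.0
```

>>> move_arm:
  steps: "0.021 -0.013 0 0 0 -0.1 0.09; 0.042 -0.026 0 0 0 -0.2 0.09; 0.063 -0.039 0 0 0 -0.3 0.09; 0.084 -0.052 0 0 0 -0.4 0.09; 0.105 -0.065 0 0 0 -0.5 0.09"

```text
time: 1.13
eef_pos: [390.4, 493.9, 186.2]
ee_rot: [-0.0, 0.599, 0.801, -0.0]
contact_force: [0.5, 0.3, 0.1]
width: 89.6
finger_force: 0.0
```

>>> move_arm:
  steps: "0.021 -0.013 0 0 0 -0.1 0.09; 0.042 -0.026 0 0 0 -0.2 0.09; 0.063 -0.039 0 0 0 -0.3 0.09; 0.084 -0.052 0 0 0 -0.4 0.09; 0.107 -0.066 0 0 0 -0.5 0.09"

```text
time: 1.55
eef_pos: [497.2, 428.1, 186.2]
ee_rot: [-0.0, 0.778, 0.628, -0.0]
contact_force: [-0.1, 0.5, 0.2]
width: 89.9
finger_force: 0.0
```

```bash
python3 - <<'E'
from h import *
s=get_state(); im=read_camera("wrist"); p=camera_params("wrist")
cv2.imwrite("pics/w1.png",im); print(s["eef_pos"],R.from_quat(np.roll(s["ee_rot"],-1)).as_matrix()[:,1],s["contact_force"],s["joint_positions"])
np.savez("w1.npz",**p)
t=read_camera("top"); q=camera_params("top"); F=6
roi=cv2.resize(t[150:235,265:385],None,fx=F,fy=F,interpolation=cv2.INTER_CUBIC)
roi=cv2.GaussianBlur(roi,(5,5),0); m=(cv2.cvtColor(roi,cv2.COLOR_BGR2GRAY)>85).astype(np.uint8)
c=max(cv2.findContours(m,0,2)[0],key=cv2.contourArea)
P=cast(q,(c[:,0,:]+.5)/F-.5+[265,150],129)[:,:2].astype(np.float32); r=cv2.minAreaRect(P); print(r)
print(proj(p,[[496.6,428.3,95]]))
E
```

```text
[497.23075187 428.05057408 186.22159175] [ 9.77260212e-01 -2.12043471e-01 -2.10468834e-04] [-0.13511264  0.53472722  0.17264441] [6.28898642e-01 1.37076675e-01 1.63576220e+00 1.78184729e-04
 1.36887426e+00 8.42528412e-01]
((563.3956298828125, -41.8546142578125), (368.896484375, 226.18605041503906), 88.38445281982422)
[[314.98430926 188.68452165]]
```

View pics/w1.png

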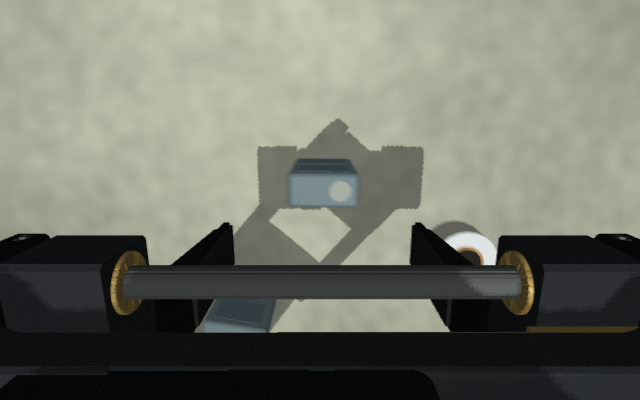

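Wrist view: brick_L's top face spans (289..358, 171..207) with its centre at (323,189), and the fingers straddle it. The label roll is at (465,250) and the other brick at (235,315).

```bash
python3 - <<'E'
from h import *
p=dict(np.load("w1.npz")); im=cv2.imread("pics/w1.png")
print(p["xyz"],cast(p,[[289,171],[355,171],[358,207],[290,207],[323.5,189.2],[465,250]],95).round(1).tolist(), cast(p,[[470,243]],40))
t=read_camera("top"); q=camera_params("top"); F=6
h=cv2.cvtColor(t,cv2.COLOR_BGR2HSV)
print(h[152:172:2,320].tolist(),h[215:232:2,320].tolist())
roi=cv2.resize(t[150:235,265:385],None,fx=F,fy=F,interpolation=cv2.INTER_CUBIC)
roi=cv2.GaussianBlur(roi,(5,5),0); hs=cv2.cvtColor(roi,cv2.COLOR_BGR2HSV); m=((hs[...,1]<25)&(hs[...,2]>80)).astype(np.uint8)
c=max(cv2.findContours(m,0,2)[0],key=cv2.contourArea)
P=cast(q,(c[:,0,:]+.5)/F-.5+[265,150],129)[:,:2].astype(np.float32); r=cv2.minAreaRect(P); print(r)
E
```

```text
[515.31066075 490.752574   385.01653426] [[479.0, 447.6, 95.0], [532.2, 435.6, 95.0], [528.5, 404.8, 95.0], [472.4, 417.5, 95.0], [503.4, 426.3, 95.0], [612.1, 345.9, 95.0]] [[636.48956038 325.03959174  40.        ]]
[[28, 38, 100], [26, 39, 99], [28, 38, 95], [24, 40, 95], [23, 35, 96], [130, 6, 125], [113, 8, 129], [120, 8, 126], [20, 14, 54], [30, 21, 36]] [[113, 8, 129], [113, 8, 130], [120, 8, 127], [0, 6, 42], [24, 36, 71], [24, 42, 84], [28, 41, 81], [27, 35, 81], [28, 39, 84]]
((550.548095703125, -36.67027282714844), (286.57177734375, 187.22975158691406), 85.41404724121094)
```

```bash
python3 - <<'E'
from h import *
p=dict(np.load("w1.npz")); im=cv2.imread("pics/w1.png")
print(proj(p,[[497.2,428.05,186.2],[497.2,428.05,95],[624,310.5,40]]).round(1))
h=cv2.cvtColor(im,cv2.COLOR_BGR2HSV); print(h[189,280:366:4].tolist())
m=(h[...,0]>85)&(h[...,2]>90)&(h[...,1]>40)
for s,l in comps(m,300):
    c=max(cv2.findContours(l.astype(np.uint8),0,2)[0],key=cv2.contourArea); print(s, cv2.minAreaRect(cast(p,c[:,0,:],95)[:,:2].astype(np.float32)))
E
```

```text
[[313.8 222.9]
 [315.8 188.8]
 [459.8 258.2]]
[[37, 29, 116], [35, 29, 115], [83, 21, 107], [96, 39, 137], [96, 38, 142], [94, 38, 142], [95, 41, 143], [95, 39, 144], [95, 39, 144], [94, 39, 144], [95, 39, 145], [94, 39, 144], [90, 24, 150], [48, 15, 172], [46, 16, 174], [45, 15, 174], [44, 16, 174], [48, 15, 173], [92, 29, 148], [93, 38, 121], [41, 20, 102], [35, 28, 108]]
[204.  321.   62.   12.  419.  226.6 327.6] ((394.763427734375, 317.8226013183594), (11.481783866882324, 56.451900482177734), 77.1565933227539)
```

>>> move_arm:
  steps: "0 0 -0.035 0 0 0 0.09; 0 0 -0.07 0 0 0 0.09; 0 0 -0.105 0 0 0 0.09; 0 0 -0.135 0 0 0 0.09; 0 0 -0.135 0 0 0 0.075"

```text
time: 2.12
eef_pos: [490.7, 425.9, 42.9]
ee_rot: [-0.001, 0.776, 0.63, -0.007]
contact_force: [-1.2, -1.2, -1.0]
width: 87.4
finger_force: 0.0
```

>>> move_arm:
  steps: "0 0 0 0 0 0 0.055; 0 0 0 0 0 0 0.05; 0 0 0 0 0 0 0.05; 0 0 0 0 0 0 0.05; 0 0 0 0 0 0 0.05"
  grip_force: 25

```text
time: 2.53
eef_pos: [497.9, 430.1, 54.4]
ee_rot: [-0.0, 0.777, 0.63, 0.002]
contact_force: [-0.8, 0.7, 4.9]
width: 59.7
finger_force: 25.0
```

```bash
python3 - <<'E'
from h import *
s=get_state(); print(s["eef_pos"],s["width"],s["finger_force"])
t=np.mean([read_camera("top") for _ in range(3)],0).astype(np.uint8); q=camera_params("top"); F=6
roi=cv2.resize(t[150:235,265:385],None,fx=F,fy=F,interpolation=cv2.INTER_CUBIC)
hs=cv2.cvtColor(roi,cv2.COLOR_BGR2HSV); m=((hs[...,1]<22)&(hs[...,2]>85)).astype(np.uint8)
c=max(cv2.findContours(m,0,1)[0],key=cv2.contourArea)
P=cast(q,(c[:,0,:]+.5)/F-.5+[265,150],129)[:,:2]
c0=np.array([549.5,-38]); a=-.07
for it in range(3):
    Q=(P-c0)@np.array([[np.cos(a),-np.sin(a)],[np.sin(a),np.cos(a)]]); o={}
    for n,ax,sg,h in(("x-",0,-1,92),("x+",0,1,92),("y-",1,-1,142),("y+",1,1,142)):
        k=(abs(Q[:,ax]-sg*h)<7)&(abs(Q[:,1-ax])<(225-h)*.85 if False else abs(Q[:,1-ax])<(120 if ax==0 else 70))
        vx,vy,x0,y0=cv2.fitLine(Q[k].astype(np.float32),cv2.DIST_HUBER,0,.01,.01).ravel()
        sl=(vx/vy) if ax==0 else (vy/vx); off=(x0-sl*y0) if ax==0 else (y0-sl*x0)
        o[n]=(round(float(off),1),round(float(sl),3),int(k.sum()))
    print(o,c0,a)
    cx=(o["x-"][0]+o["x+"][0])/2; cy=(o["y-"][0]+o["y+"][0])/2
    c0=c0+np.array([[np.cos(a),-np.sin(a)],[np.sin(a),np.cos(a)]])@[cx,cy]
    a+=(-o["x-"][1]-o["x+"][1]+o["y-"][1]+o["y+"][1])/4
for y in(99,-99,42,-33): print(y,(c0+y*np.array([-np.sin(a),np.cos(a)])).round(1))
E
```

```text
[497.93090798 430.07876739  54.43029909] 59.73146120692223 24.9806946516037
{'x-': (-91.3, 0.01, 473), 'x+': (92.7, 0.011, 467), 'y-': (-140.3, -0.002, 274), 'y+': (143.2, -0.006, 272)} [549.5 -38. ] -0.07
{'x-': (-92.0, 0.002, 473), 'x+': (91.9, 0.004, 468), 'y-': (-141.6, 0.002, 274), 'y+': (141.7, -0.0, 271)} [550.29970283 -36.60251104] -0.07725000000000001
{'x-': (-91.9, 0.001, 473), 'x+': (92.0, 0.003, 468), 'y-': (-141.7, 0.003, 274), 'y+': (141.6, 0.001, 271)} [550.2537106 -36.5488015] -0.07825000000000001
99 [558.   62.1]
-99 [ 542.6 -135.3]
42 [553.6   5.3]
-33 [547.7 -69.5]
```

>>> move_arm:
  steps: "0 0 0.02 0 0 0 0.05; 0 0 0.05 0 0 0 0.05; 0 0 0.09 0 0 0 0.05; 0 0 0.13 0 0 0 0.05; 0 0 0.155 0 0 0 0.05"

```text
time: 3.1
eef_pos: [497.7, 429.4, 211.5]
ee_rot: [0.0, 0.777, 0.629, 0.003]
contact_force: [-0.0, 1.0, -1.3]
width: 59.6
finger_force: 25.0
```

>>> move_arm:
  steps: "0.003 -0.015 0 0 0 0.009 0.05; 0.007 -0.04 0 0 0 0.018 0.05; 0.011 -0.065 0 0 0 0.027 0.05; 0.015 -0.092 0 0 0 0.036 0.05; 0.02 -0.122 0 0 0 0.045 0.05"

```text
time: 3.52
eef_pos: [516.2, 305.8, 206.2]
ee_rot: [-0.0, 0.762, 0.647, 0.0]
contact_force: [0.5, -1.1, -1.7]
width: 59.5
finger_force: 25.0
```

>>> move_arm:
  steps: "0.005 -0.03 0 0 0 0.009 0.05; 0.01 -0.06 0 0 0 0.018 0.05; 0.015 -0.09 0 0 0 0.027 0.05; 0.02 -0.115 0 0 0 0.036 0.05; 0.024 -0.14 0 0 0 0.045 0.05"

```text
time: 3.93
eef_pos: [540.5, 165.0, 206.3]
ee_rot: [0.0, 0.748, 0.664, 0.0]
contact_force: [1.0, 0.4, -2.1]
width: 59.5
finger_force: 25.0
```

>>> move_arm:
  steps: "0.004 -0.025 0 0 0 0.009 0.05; 0.008 -0.05 0 0 0 0.018 0.05; 0.012 -0.075 0 0 0 0.027 0.05; 0.015 -0.095 0 0 0 0.036 0.05; 0.0175 -0.1045 0 0 0 0.043 0.05"

```text
time: 4.35
eef_pos: [558.0, 59.9, 206.3]
ee_rot: [0.0, 0.734, 0.679, -0.0]
contact_force: [-0.9, 0.7, -1.8]
width: 59.9
finger_force: 25.0
```

>>> move_arm:
  steps: "0 0 0 0 0 0 0.05; 0 0 0 0 0 0 0.05; 0 0 0 0 0 0 0.05; 0 0 0 0 0 0 0.05"

```text
time: 4.68
eef_pos: [557.8, 63.3, 206.2]
ee_rot: [-0.0, 0.733, 0.68, 0.0]
contact_force: [-0.5, 0.2, -2.2]
width: 59.8
finger_force: 25.0
```

```bash
python3 - <<'E'
from h import *
cv2.imwrite("pics/t2.png",cv2.resize(read_camera("top")[130:250,240:400],None,fx=4,fy=4)); cv2.imwrite("pics/s2.png",read_camera("scene")[100:340,180:500])
s=get_state(); print(s["eef_pos"],s["width"],np.arctan2(*R.from_quat(np.roll(s["ee_rot"],-1)).as_matrix()[[1,0],1]))
a=cv2.imread("pics/t2.png"); b=cv2.imread("pics/s2.png"); c=np.zeros((600,800,3),np.uint8); c[:360,:480]=cv2.resize(a,(480,360)); c[360:,480:]=b; cv2.imwrite("pics/c2.png",c)
E
```

```text
[557.88191895  63.21159587 206.21977771] 59.73980552842286 -0.07458254922395738
```

View pics/c2.png

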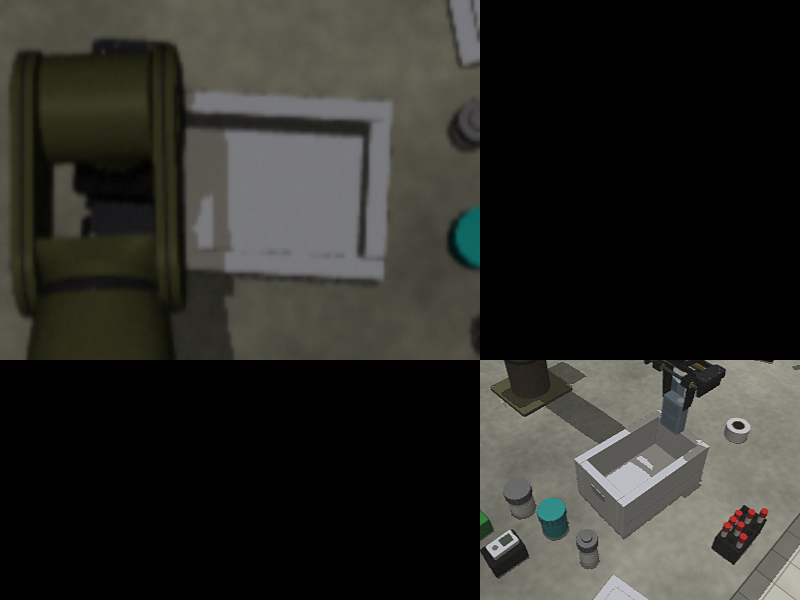

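The brick hangs upright over the +y end of the box, with the arm over the box's left end in the top view. Now I'll lower it.

>>> move_arm:
  steps: "0 -0.002 -0.015 0 0 0 0.05; 0 -0.002 -0.035 0 0 0 0.05; 0 -0.002 -0.055 0 0 0 0.05; 0 -0.002 -0.075 0 0 0 0.05; 0 -0.002 -0.09 0 0 0 0.05"

```text
time: 5.2
eef_pos: [557.1, 60.9, 114.4]
ee_rot: [-0.001, 0.733, 0.68, -0.001]
contact_force: [0.3, -0.6, -1.8]
width: 59.3
finger_force: 25.0
```

>>> move_arm:
  steps: "0 0 -0.01 0 0 0 0.05; 0 0 -0.018 0 0 0 0.05; 0 0 -0.025 0 0 0 0.05; 0 0 -0.03 0 0 0 0.05; 0 0 -0.03 0 0 0 0.05"

```text
time: 5.62
eef_pos: [557.7, 60.3, 85.6]
ee_rot: [-0.0, 0.733, 0.68, -0.0]
contact_force: [-0.2, -0.0, -2.8]
width: 59.8
finger_force: 25.0
```

>>> move_arm:
  steps: "0 0 0 0 0 0 0.05; 0 0 0 0 0 0 0.05; 0 0 -0.001 0 0 0 0.05; 0 0 -0.002 0 0 0 0.05; 0 0 -0.003 0 0 0 0.05"

```text
time: 6.03
eef_pos: [558.3, 60.2, 83.6]
ee_rot: [0.0, 0.733, 0.68, 0.0]
contact_force: [0.8, -0.5, -2.2]
width: 59.8
finger_force: 25.0
```

>>> move_arm:
  steps: "0 0 -0.001 0 0 0 0.05; 0 0 -0.002 0 0 0 0.05; 0 0 -0.003 0 0 0 0.05; 0 0 -0.004 0 0 0 0.05; 0 0 -0.004 0 0 0 0.05"

```text
time: 6.45
eef_pos: [558.1, 60.2, 79.5]
ee_rot: [0.0, 0.733, 0.68, -0.0]
contact_force: [-1.3, 0.2, 0.5]
width: 60.1
finger_force: 25.0
```

>>> move_arm:
  steps: "0 0 -0.001 0 0 0 0.05; 0 0 -0.001 0 0 0 0.05; 0 0 -0.002 0 0 0 0.05; 0 0 -0.002 0 0 0 0.05; 0 0 -0.002 0 0 0 0.05"

```text
time: 6.87
eef_pos: [558.2, 60.2, 79.4]
ee_rot: [-0.0, 0.733, 0.68, -0.0]
contact_force: [-4.2, 0.0, 10.0]
width: 59.7
finger_force: 25.0
```

>>> move_arm:
  steps: "0 0 0.001 0 0 0 0.06; 0 0 0.001 0 0 0 0.07; 0 0 0.001 0 0 0 0.08; 0 0 0.001 0 0 0 0.085; 0 0 0.001 0 0 0 0.085"

```text
time: 7.28
eef_pos: [558.0, 60.2, 77.9]
ee_rot: [-0.0, 0.733, 0.68, -0.0]
contact_force: [0.1, 0.0, -0.6]
width: 81.0
finger_force: 0.0
```

>>> move_arm:
  steps: "0 0 0.015 0 0 0 0.085; 0 0 0.04 0 0 0 0.085; 0 0 0.07 0 0 0 0.085; 0 0 0.1 0 0 0 0.085; 0 0 0.12 0 0 0 0.085"

```text
time: 7.7
eef_pos: [559.1, 60.2, 201.4]
ee_rot: [0.001, 0.733, 0.68, 0.001]
contact_force: [0.7, 0.9, -0.2]
width: 85.1
finger_force: 0.0
```

>>> move_arm:
  steps: "-0.012 0.018 0 0 0 -0.025 0.09; -0.03 0.043 0 0 0 -0.055 0.09; -0.048 0.069 0 0 0 -0.085 0.09; -0.068 0.097 0 0 0 -0.12 0.09; -0.088 0.126 0 0 0 -0.156 0.09"

```text
time: 8.12
eef_pos: [469.2, 186.9, 198.1]
ee_rot: [0.0, 0.785, 0.619, 0.0]
contact_force: [-0.6, 0.5, -0.3]
width: 90.1
finger_force: 0.0
```

>>> move_arm:
  steps: "-0.02 0.029 0 0 0 -0.035 0.09; -0.04 0.058 0 0 0 -0.07 0.09; -0.06 0.086 0 0 0 -0.105 0.09; -0.074 0.107 0 0 0 -0.13 0.09; -0.0843 0.1207 0 0 0 -0.15 0.09"

```text
time: 8.53
eef_pos: [384.2, 308.7, 198.2]
ee_rot: [-0.0, 0.828, 0.56, 0.0]
contact_force: [-0.3, 0.2, 0.3]
width: 90.1
finger_force: 0.0
```

>>> move_arm:
  steps: "0 0 -0.01 0 0 0 0.09; 0 0 -0.03 0 0 0 0.09; 0 0 -0.05 0 0 0 0.09; 0 0 -0.06 0 0 0 0.09; 0 0 -0.06 0 0 0 0.09"

```text
time: 8.95
eef_pos: [384.1, 305.1, 134.5]
ee_rot: [0.0, 0.829, 0.56, -0.003]
contact_force: [-0.7, -0.3, 0.7]
width: 89.9
finger_force: 0.0
```

```bash
python3 - <<'E'
from h import *
s=get_state(); w=read_camera("wrist"); t=read_camera("top")
c=np.zeros((600,800,3),np.uint8); c[:400,:640]=w; c[400:,:]=cv2.resize(t[150:230,200:520],(800,200)); cv2.imwrite("pics/c3.png",c)
print(s["eef_pos"],np.arctan2(*R.from_quat(np.roll(s["ee_rot"],-1)).as_matrix()[[1,0],1]))
E
```

```text
[384.12051847 305.11388207 134.51669097] -0.3823862316315424
```

View pics/c3.png

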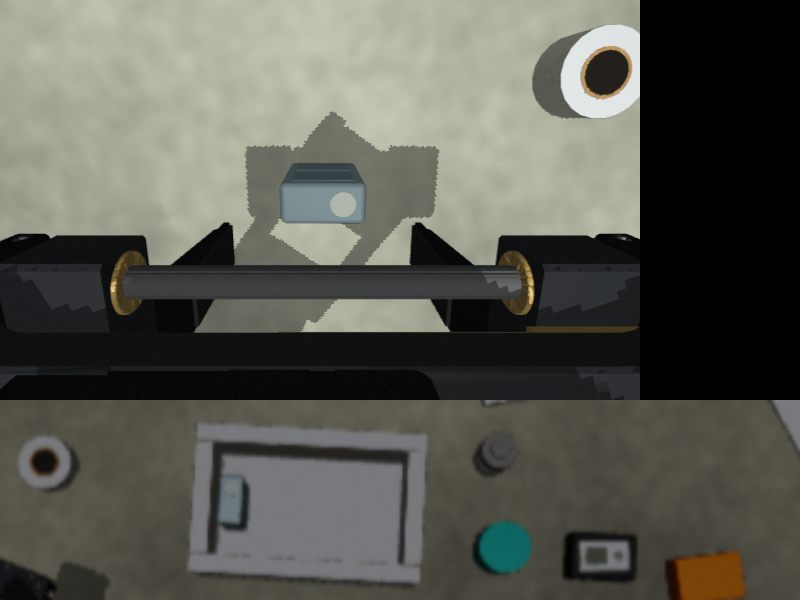

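The wrist view shows brick_R's top face at (281..365, 183..222), centred between the fingers. The top view shows brick 1 standing at the left end wall. Now I'll grip brick 2.

>>> move_arm:
  steps: "0 0 -0.025 0 0 0 0.09; 0 0 -0.05 0 0 0 0.09; 0 0 -0.07 0 0 0 0.09; 0 0 -0.083 0 0 0 0.09; 0 0 -0.085 0 0 0 0.09"

```text
time: 9.47
eef_pos: [385.0, 306.0, 51.7]
ee_rot: [-0.0, 0.829, 0.56, -0.001]
contact_force: [-0.2, -0.1, 0.3]
width: 89.7
finger_force: 0.0
```

>>> move_arm:
  steps: "0 0 0 0 0 0 0.09; 0 0 0 0 0 0 0.075; 0 0 0 0 0 0 0.06; 0 0 0 0 0 0 0.05; 0 0 0 0 0 0 0.05"

```text
time: 9.88
eef_pos: [386.5, 307.4, 54.5]
ee_rot: [0.0, 0.828, 0.56, 0.001]
contact_force: [-0.0, 0.4, -0.6]
width: 68.2
finger_force: 0.0
```

>>> move_arm:
  steps: "0 0 0 0 0 0 0.05; 0 0 0 0 0 0 0.05; 0 0 0 0 0 0 0.05"

```text
time: 10.13
eef_pos: [386.0, 307.2, 53.9]
ee_rot: [-0.0, 0.828, 0.56, 0.0]
contact_force: [0.1, 0.5, 2.8]
width: 59.7
finger_force: 25.0
```

>>> move_arm:
  steps: "0 0 0.015 0 0 0 0.05; 0 0 0.045 0 0 0 0.05; 0 0 0.085 0 0 0 0.05; 0 0 0.125 0 0 0 0.05; 0 0 0.155 0 0 0 0.05"

```text
time: 10.55
eef_pos: [386.0, 307.1, 211.0]
ee_rot: [0.0, 0.828, 0.56, 0.001]
contact_force: [0.4, 1.2, -2.5]
width: 59.6
finger_force: 25.0
```

>>> move_arm:
  steps: "0.0047 -0.0132 0 0 0 0.009 0.05; 0.0125 -0.0353 0 0 0 0.024 0.05; 0.022 -0.0618 0 0 0 0.042 0.05; 0.033 -0.0926 0 0 0 0.064 0.05; 0.0439 -0.1235 0 0 0 0.085 0.05"

```text
time: 10.97
eef_pos: [429.3, 182.3, 207.6]
ee_rot: [-0.0, 0.803, 0.596, -0.0]
contact_force: [0.9, -0.0, -1.8]
width: 59.7
finger_force: 25.0
```

>>> move_arm:
  steps: "0.0116 -0.0326 0 0 0 0.022 0.05; 0.0232 -0.0653 0 0 0 0.045 0.05; 0.0348 -0.0979 0 0 0 0.067 0.05; 0.0464 -0.1306 0 0 0 0.09 0.05; 0.058 -0.1632 0 0 0 0.112 0.05"

```text
time: 11.38
eef_pos: [487.4, 18.5, 207.5]
ee_rot: [-0.0, 0.769, 0.639, -0.0]
contact_force: [0.8, -0.7, -0.9]
width: 59.7
finger_force: 25.0
```

>>> move_arm:
  steps: "0.011 -0.031 0 0 0 0.021 0.05; 0.022 -0.062 0 0 0 0.042 0.05; 0.032 -0.09 0 0 0 0.062 0.05; 0.041 -0.115 0 0 0 0.079 0.05; 0.048 -0.135 0 0 0 0.093 0.05"

```text
time: 11.8
eef_pos: [535.5, -116.8, 207.2]
ee_rot: [-0.001, 0.739, 0.674, -0.001]
contact_force: [0.2, 0.5, -1.8]
width: 60.1
finger_force: 25.0
```

>>> move_arm:
  steps: "0.004 -0.012 0 0 0 0.008 0.05; 0.0069 -0.0194 0 0 0 0.013 0.05; 0.0069 -0.0194 0 0 0 0.013 0.05; 0.0069 -0.0194 0 0 0 0.013 0.05; 0.0069 -0.0194 0 0 0 0.013 0.05"

```text
time: 12.22
eef_pos: [542.2, -133.3, 207.9]
ee_rot: [-0.0, 0.734, 0.679, -0.0]
contact_force: [-0.5, 0.1, -1.1]
width: 59.6
finger_force: 25.0
```

>>> move_arm:
  steps: "0 0 -0.015 0 0 0 0.05; 0 0 -0.035 0 0 0 0.05; 0 0 -0.055 0 0 0 0.05; 0 0 -0.075 0 0 0 0.05; 0 0 -0.09 0 0 0 0.05"

```text
time: 12.63
eef_pos: [541.6, -132.8, 116.5]
ee_rot: [-0.001, 0.734, 0.679, -0.0]
contact_force: [-0.2, 0.4, -1.8]
width: 59.7
finger_force: 25.0
```

>>> move_arm:
  steps: "0 0 -0.01 0 0 0 0.05; 0 0 -0.019 0 0 0 0.05; 0 0 -0.027 0 0 0 0.05; 0 0 -0.033 0 0 0 0.05; 0 0 -0.035 0 0 0 0.05"

```text
time: 13.05
eef_pos: [542.3, -133.9, 82.6]
ee_rot: [-0.0, 0.734, 0.679, -0.0]
contact_force: [-0.3, -0.1, -2.2]
width: 59.7
finger_force: 25.0
```

>>> move_arm:
  steps: "0 0 0 0 0 0 0.05; 0 0 -0.001 0 0 0 0.05; 0 0 -0.002 0 0 0 0.05; 0 0 -0.003 0 0 0 0.05; 0 0 -0.004 0 0 0 0.05"

```text
time: 13.47
eef_pos: [542.8, -134.4, 79.6]
ee_rot: [0.0, 0.735, 0.679, 0.0]
contact_force: [0.2, 0.4, -2.3]
width: 59.9
finger_force: 25.0
```

>>> move_arm:
  steps: "0 0 -0.001 0 0 0 0.05; 0 0 -0.002 0 0 0 0.05; 0 0 -0.002 0 0 0 0.055; 0 0 -0.001 0 0 0 0.07; 0 0 -0.001 0 0 0 0.08"

```text
time: 13.88
eef_pos: [543.2, -134.4, 78.9]
ee_rot: [0.001, 0.734, 0.679, 0.0]
contact_force: [0.6, 0.7, -0.1]
width: 68.3
finger_force: 0.0
```

>>> move_arm:
  steps: "0 0 0 0 0 0 0.085; 0 0 0 0 0 0 0.085; 0 0 0.02 0 0 0 0.085; 0 0 0.05 0 0 0 0.085; 0 0 0.08 0 0 0 0.085"

```text
time: 14.3
eef_pos: [541.4, -133.8, 157.6]
ee_rot: [-0.002, 0.734, 0.679, -0.001]
contact_force: [0.6, -0.9, 0.1]
width: 84.6
finger_force: 0.0
```

>>> move_arm:
  steps: "0 0 0.03 0 0 0 0.085; 0.005 -0.01 0.042 0 0 0 0.08; 0.015 -0.03 0.042 0 0 0 0.075; 0.026 -0.053 0.042 0 0 0 0.075; 0.038 -0.077 0.042 0 0 0 0.075"

```text
time: 14.72
eef_pos: [581.1, -211.8, 200.9]
ee_rot: [0.001, 0.734, 0.679, 0.0]
contact_force: [0.6, 0.2, -0.4]
width: 75.0
finger_force: 0.0
```

>>> move_arm:
  steps: "0.012 -0.024 0 0 0 0 0.075; 0.022 -0.044 0 0 0 0 0.075; 0.03 -0.06 0 0 0 0 0.075; 0.0342 -0.069 0 0 0 0 0.075; 0.0342 -0.069 0 0 0 0 0.075"

```text
time: 15.13
eef_pos: [615.0, -281.7, 199.5]
ee_rot: [-0.0, 0.735, 0.678, -0.0]
contact_force: [-1.0, 0.0, -0.2]
width: 74.6
finger_force: 0.0
```

>>> move_arm:
  steps: "0 0 -0.01 0 0 0 0.075; 0 0 -0.03 0 0 0 0.075; 0 0 -0.05 0 0 0 0.075; 0 0 -0.06 0 0 0 0.075; 0 0 -0.06 0 0 0 0.075"

```text
time: 15.55
eef_pos: [612.4, -278.0, 136.0]
ee_rot: [-0.003, 0.734, 0.679, -0.001]
contact_force: [-0.4, 0.3, 0.2]
width: 74.9
finger_force: 0.0
```

```bash
python3 - <<'E'
from h import *
s=get_state(); w=read_camera("wrist"); t=read_camera("top")
c=np.zeros((600,800,3),np.uint8); c[:400,:640]=w; c[400:,:]=cv2.resize(t[150:230,200:520],(800,200)); cv2.imwrite("pics/c4.png",c)
print(s["eef_pos"],np.arctan2(*R.from_quat(np.roll(s["ee_rot"],-1)).as_matrix()[[1,0],1]),s["joint_positions"].round(2))
E
```

```text
[ 612.38164155 -277.95049072  136.03894238] -0.07806225850318123 [-0.51  0.21  1.64  0.    1.3  -0.43]
```

View pics/c4.png

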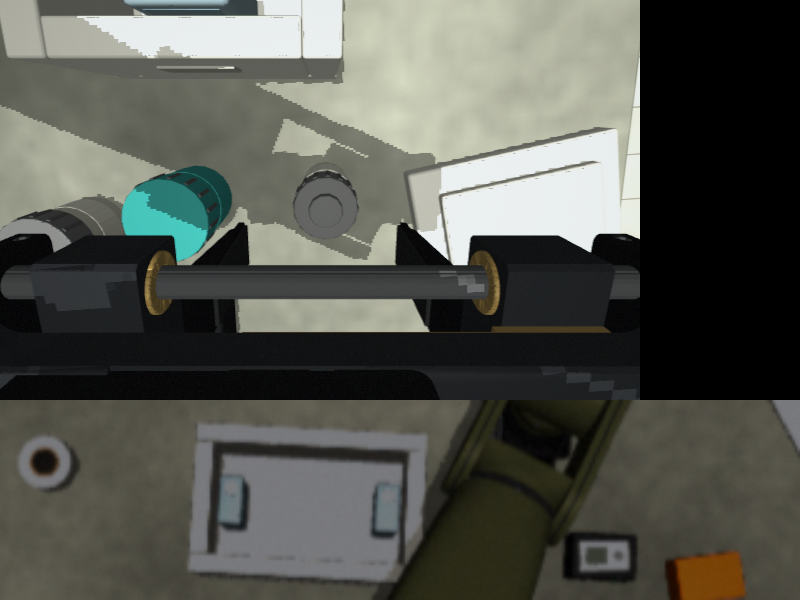

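Both bricks stand at the end walls. The wrist view shows the canister cap at (293..357, 165..240), centred between the fingers, with the turquoise distractor clear to the left.

>>> move_arm:
  steps: "0 0 -0.02 0 0 0 0.075; 0 0 -0.045 0 0 0 0.075; 0 0 -0.065 0 0 0 0.075; 0 0 -0.078 0 0 0 0.075; 0 0 -0.08 0 0 0 0.075"

```text
time: 16.07
eef_pos: [613.6, -279.4, 58.2]
ee_rot: [-0.002, 0.734, 0.679, -0.0]
contact_force: [-0.3, 0.1, 0.2]
width: 75.0
finger_force: 0.0
```

>>> move_arm:
  steps: "0 0 0 0 0 0 0.075; 0 0 0 0 0 0 0.075; 0 0 0 0 0 0 0.065; 0 0 0 0 0 0 0.055; 0 0 0 0 0 0 0.045"
  grip_force: 20

```text
time: 16.48
eef_pos: [615.5, -280.6, 61.7]
ee_rot: [0.001, 0.734, 0.679, 0.0]
contact_force: [-0.6, 0.1, 0.1]
width: 60.2
finger_force: 0.0
```

>>> move_arm:
  steps: "0 0 0 0 0 0 0.038; 0 0 0 0 0 0 0.038; 0 0 0 0 0 0 0.038; 0 0 0 0 0 0 0.038"

```text
time: 16.82
eef_pos: [614.8, -280.3, 60.6]
ee_rot: [0.0, 0.735, 0.679, 0.0]
contact_force: [-0.5, 0.6, 1.9]
width: 44.9
finger_force: 20.0
```

>>> move_arm:
  steps: "0 0 0.01 0 0 0 0.038; 0 0 0.03 0 0 0 0.038; 0 0 0.06 0 0 0 0.038; 0 0 0.09 0 0 0 0.038; 0 0 0.115 0 0 0 0.038"

```text
time: 17.23
eef_pos: [614.8, -280.2, 177.4]
ee_rot: [0.0, 0.734, 0.679, 0.0]
contact_force: [1.3, 0.5, -0.6]
width: 45.0
finger_force: 20.0
```

>>> move_arm:
  steps: "0 0 0.02 0 0 0 0.038; 0 0 0.035 0 0 0 0.038; 0 0 0.04 0 0 0 0.038; 0 0 0.04 0 0 0 0.038; 0 0 0.04 0 0 0 0.038"

```text
time: 17.65
eef_pos: [614.2, -279.9, 213.9]
ee_rot: [-0.001, 0.734, 0.679, -0.0]
contact_force: [-0.3, -0.1, -1.4]
width: 45.0
finger_force: 20.0
```

>>> move_arm:
  steps: "-0.0025 0.0114 0 0 0 0 0.038; -0.0061 0.0286 0 0 0 0 0.038; -0.011 0.0514 0 0 0 0 0.038; -0.0166 0.0771 0 0 0 0 0.038; -0.0221 0.1028 0 0 0 0 0.038"

```text
time: 18.07
eef_pos: [591.2, -174.7, 213.6]
ee_rot: [-0.001, 0.734, 0.679, -0.0]
contact_force: [1.0, 0.6, -2.0]
width: 44.7
finger_force: 20.0
```

>>> move_arm:
  steps: "-0.0055 0.0257 0 0 0 0 0.038; -0.011 0.0514 0 0 0 0 0.038; -0.0166 0.0771 0 0 0 0 0.038; -0.0215 0.1 0 0 0 0 0.038; -0.0257 0.12 0 0 0 0 0.038"

```text
time: 18.48
eef_pos: [565.0, -54.2, 213.9]
ee_rot: [-0.001, 0.734, 0.679, -0.0]
contact_force: [-0.5, -1.0, -1.7]
width: 44.6
finger_force: 20.0
```

>>> move_arm:
  steps: "-0.0035 0.017 0 0 0 0 0.038; -0.0075 0.035 0 0 0 0 0.038; -0.011 0.051 0 0 0 0 0.038; -0.0135 0.06 0 0 0 0 0.038; -0.0135 0.0628 0 0 0 0 0.038"

```text
time: 18.9
eef_pos: [552.0, 7.6, 214.3]
ee_rot: [-0.001, 0.734, 0.68, -0.0]
contact_force: [0.0, 0.5, -2.5]
width: 44.6
finger_force: 20.0
```

>>> move_arm:
  steps: "0 0 0 0 0 0 0.038; 0 0 -0.015 0 0 0 0.038; 0 0 -0.035 0 0 0 0.038; 0 0 -0.06 0 0 0 0.038; 0 0 -0.08 0 0 0 0.038"

```text
time: 19.32
eef_pos: [553.1, 4.6, 133.7]
ee_rot: [-0.0, 0.735, 0.678, -0.0]
contact_force: [-0.3, -0.2, -2.1]
width: 44.4
finger_force: 20.0
```

>>> move_arm:
  steps: "0 0 -0.015 0 0 0 0.038; 0 0 -0.028 0 0 0 0.038; 0 0 -0.038 0 0 0 0.038; 0 0 -0.043 0 0 0 0.038; 0 0 -0.044 0 0 0 0.038"

```text
time: 19.73
eef_pos: [553.0, 5.2, 90.3]
ee_rot: [-0.001, 0.735, 0.678, -0.001]
contact_force: [-0.5, 0.5, -1.9]
width: 44.7
finger_force: 20.0
```

>>> move_arm:
  steps: "0 0 0 0 0 0 0.038; 0 0 -0.001 0 0 0 0.038; 0 0 -0.002 0 0 0 0.038; 0 0 -0.003 0 0 0 0.038; 0 0 -0.004 0 0 0 0.038"

```text
time: 20.15
eef_pos: [553.8, 5.4, 87.8]
ee_rot: [0.0, 0.734, 0.679, 0.0]
contact_force: [0.1, -0.3, -2.0]
width: 44.5
finger_force: 20.0
```

>>> move_arm:
  steps: "0 0 -0.001 0 0 0 0.038; 0 0 -0.001 0 0 0 0.038; 0 0 -0.002 0 0 0 0.038; 0 0 -0.002 0 0 0 0.038; 0 0 -0.002 0 0 0 0.038"

```text
time: 20.57
eef_pos: [553.6, 5.4, 85.6]
ee_rot: [0.0, 0.734, 0.679, 0.0]
contact_force: [-0.4, 0.1, 1.0]
width: 44.9
finger_force: 20.0
```

>>> move_arm:
  steps: "0 0 0 0 0 0 0.038; 0 0 0 0 0 0 0.038; 0 0 0 0 0 0 0.038"

```text
time: 20.82
eef_pos: [553.6, 5.4, 85.6]
ee_rot: [0.0, 0.734, 0.679, 0.0]
contact_force: [-0.5, -0.3, 1.5]
width: 44.9
finger_force: 20.0
```

>>> move_arm:
  steps: "0 0 0 0 0 0 0.042; 0 0 0 0 0 0 0.05; 0 0 0 0 0 0 0.06; 0 0 0 0 0 0 0.07; 0 0 0 0 0 0 0.075"

```text
time: 21.23
eef_pos: [553.4, 5.4, 85.1]
ee_rot: [-0.0, 0.734, 0.679, 0.0]
contact_force: [-0.5, 1.0, 0.3]
width: 64.5
finger_force: 0.0
```

>>> move_arm:
  steps: "0 0 0.005 0 0 0 0.075; 0 0 0.02 0 0 0 0.075; 0 0 0.05 0 0 0 0.075; 0 0 0.085 0 0 0 0.075; 0 0 0.115 0 0 0 0.075"

```text
time: 21.65
eef_pos: [553.4, 5.4, 202.2]
ee_rot: [0.0, 0.734, 0.679, 0.0]
contact_force: [0.1, -0.3, 0.7]
width: 74.6
finger_force: 0.0
```

>>> move_arm:
  steps: "-0.006 -0.0115 0.005 0 0 -0.02 0.088; -0.0165 -0.031 0.01 0 0 -0.045 0.088; -0.03 -0.056 0.01 0 0 -0.07 0.088; -0.0445 -0.084 0.01 0 0 -0.1 0.088; -0.059 -0.111 0.01 0 0 -0.13 0.088"

```text
time: 22.07
eef_pos: [493.5, -106.6, 210.3]
ee_rot: [0.0, 0.777, 0.629, -0.0]
contact_force: [1.3, -0.2, 0.2]
width: 87.9
finger_force: 0.0
```

>>> move_arm:
  steps: "-0.0145 -0.027 0 0 0 -0.03 0.088; -0.029 -0.0545 0 0 0 -0.06 0.088; -0.0435 -0.0815 0 0 0 -0.09 0.088; -0.0575 -0.108 0 0 0 -0.12 0.088; -0.07 -0.1315 0 0 0 -0.15 0.088"

```text
time: 22.48
eef_pos: [423.1, -238.6, 210.1]
ee_rot: [0.0, 0.823, 0.569, -0.0]
contact_force: [0.6, -0.3, 0.2]
width: 88.1
finger_force: 0.0
```

>>> move_arm:
  steps: "-0.012 -0.0225 0 0 0 -0.01 0.088; -0.023 -0.043 0 0 0 -0.02 0.088; -0.031 -0.058 0 0 0 -0.02 0.088; -0.036 -0.067 0 0 0 -0.02 0.088; -0.037 -0.069 0 0 0 -0.02 0.088"

```text
time: 22.9
eef_pos: [386.5, -307.2, 210.0]
ee_rot: [-0.0, 0.828, 0.56, -0.0]
contact_force: [-0.4, 0.9, 0.2]
width: 87.9
finger_force: 0.0
```

>>> move_arm:
  steps: "0 0 -0.01 0 0 0 0.088; 0 0 -0.03 0 0 0 0.088; 0 0 -0.055 0 0 0 0.088; 0 0 -0.075 0 0 0 0.088; 0 0 -0.08 0 0 0 0.088"

```text
time: 23.32
eef_pos: [385.8, -303.0, 125.4]
ee_rot: [-0.004, 0.827, 0.562, -0.001]
contact_force: [-1.1, -0.0, 0.6]
width: 87.9
finger_force: 0.0
```

```bash
python3 - <<'E'
from h import *
s=get_state(); w=read_camera("wrist"); t=read_camera("top")
c=np.zeros((600,800,3),np.uint8); c[:400,:640]=w; c[400:,:]=cv2.resize(t[150:230,200:520],(800,200)); cv2.imwrite("pics/c5.png",c)
print(s["eef_pos"],np.arctan2(*R.from_quat(np.roll(s["ee_rot"],-1)).as_matrix()[[1,0],1]),s["joint_positions"].round(2))
E
```

```text
[ 385.81957871 -303.00690697  125.38006468] -0.37758617153584045 [-0.78 -0.18  2.06  0.    1.28 -0.4 ]
```

View pics/c5.png

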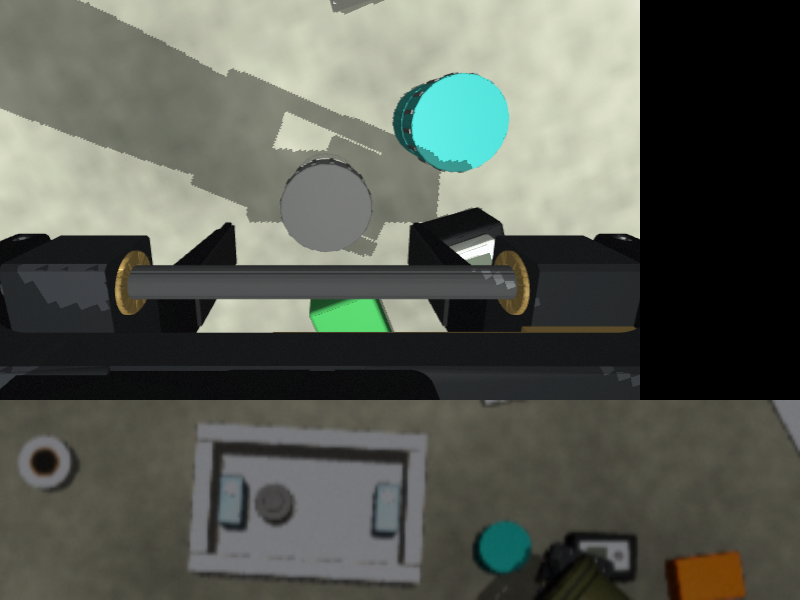

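The wrist view shows the grey jar lid at (280..372, 158..251), centred between the fingers, with the turquoise jar and the dock clear of them. The canister stands well in the box.

>>> move_arm:
  steps: "0 0 -0.02 0 0 0 0.088; 0 0 -0.045 0 0 0 0.088; 0 0 -0.067 0 0 0 0.088; 0 0 -0.08 0 0 0 0.088; 0 0 -0.082 0 0 0 0.088"

```text
time: 23.83
eef_pos: [386.9, -304.9, 46.8]
ee_rot: [-0.001, 0.827, 0.561, -0.0]
contact_force: [-0.4, 0.2, -0.7]
width: 87.7
finger_force: 0.0
```

>>> move_arm:
  steps: "0 0 0 0 0 0 0.088; 0 0 0 0 0 0 0.088; 0 0 0 0 0 0 0.078; 0 0 0 0 0 0 0.07; 0 0 0 0 0 0 0.06"

```text
time: 24.25
eef_pos: [388.1, -306.7, 49.5]
ee_rot: [0.001, 0.828, 0.561, 0.0]
contact_force: [-0.2, 0.2, -0.2]
width: 73.5
finger_force: 0.0
```

>>> move_arm:
  steps: "0 0 0 0 0 0 0.058; 0 0 0 0 0 0 0.058; 0 0 0 0 0 0 0.058; 0 0 0 0 0 0 0.058"

```text
time: 24.58
eef_pos: [387.7, -306.4, 48.9]
ee_rot: [0.0, 0.828, 0.561, 0.0]
contact_force: [-1.2, 1.0, 3.9]
width: 65.0
finger_force: 20.0
```

>>> move_arm:
  steps: "0 0 0.01 0 0 0 0.058; 0 0 0.03 0 0 0 0.058; 0 0 0.06 0 0 0 0.058; 0 0 0.095 0 0 0 0.058; 0 0 0.125 0 0 0 0.058"

```text
time: 25.0
eef_pos: [387.0, -305.6, 174.6]
ee_rot: [-0.0, 0.828, 0.561, -0.0]
contact_force: [0.8, -1.0, -2.1]
width: 65.1
finger_force: 20.0
```

>>> move_arm:
  steps: "0 0 0.02 0 0 0.06 0.058; 0 0 0.03 0 0 0.13 0.058; 0 0 0.03 0 0 0.2 0.058; 0 0 0.03 0 0 0.27 0.058; 0 0 0.03 0 0 0.3 0.058"

```text
time: 25.42
eef_pos: [387.2, -305.8, 203.4]
ee_rot: [-0.0, 0.734, 0.68, 0.0]
contact_force: [-0.5, 0.4, -2.0]
width: 64.7
finger_force: 20.0
```

>>> move_arm:
  steps: "0.0064 0.0095 0 0 0 0 0.058; 0.016 0.0237 0 0 0 0 0.058; 0.0288 0.0426 0 0 0 0 0.058; 0.0432 0.0639 0 0 0 0 0.058; 0.0576 0.0852 0 0 0 0 0.058"

```text
time: 25.83
eef_pos: [445.3, -219.1, 202.9]
ee_rot: [-0.001, 0.735, 0.678, 0.0]
contact_force: [-0.1, -1.2, -2.3]
width: 65.0
finger_force: 20.0
```

>>> move_arm:
  steps: "0.0144 0.0213 0 0 0 0 0.058; 0.0288 0.0426 0 0 0 0 0.058; 0.0432 0.0639 0 0 0 0 0.058; 0.056 0.0828 0 0 0 0 0.058; 0.0672 0.0994 0 0 0 0 0.058"

```text
time: 26.25
eef_pos: [512.7, -119.0, 202.9]
ee_rot: [-0.001, 0.734, 0.679, 0.0]
contact_force: [-0.3, -0.2, -1.9]
width: 65.0
finger_force: 20.0
```

>>> move_arm:
  steps: "0.009 0.014 0 0 0 0 0.058; 0.019 0.028 0 0 0 0 0.058; 0.028 0.042 0 0 0 0 0.058; 0.034 0.05 0 0 0 0 0.058; 0.0353 0.052 0 0 0 0 0.058"

```text
time: 26.67
eef_pos: [547.9, -67.7, 202.9]
ee_rot: [-0.001, 0.734, 0.679, -0.0]
contact_force: [-0.6, -0.6, -1.7]
width: 64.6
finger_force: 20.0
```

>>> move_arm:
  steps: "0 0 0 0 0 0 0.058; 0 0 -0.015 0 0 0 0.058; 0 0 -0.035 0 0 0 0.058; 0 0 -0.06 0 0 0 0.058; 0 0 -0.08 0 0 0 0.058"

```text
time: 27.08
eef_pos: [546.7, -70.2, 122.0]
ee_rot: [-0.0, 0.735, 0.678, -0.0]
contact_force: [0.7, -0.4, -2.2]
width: 65.3
finger_force: 20.0
```

>>> move_arm:
  steps: "0 0 -0.015 0 0 0 0.058; 0 0 -0.028 0 0 0 0.058; 0 0 -0.038 0 0 0 0.058; 0 0 -0.043 0 0 0 0.058; 0 0 -0.044 0 0 0 0.058"

```text
time: 27.5
eef_pos: [546.9, -69.7, 78.4]
ee_rot: [-0.001, 0.735, 0.678, -0.0]
contact_force: [-0.7, -0.5, -2.4]
width: 65.0
finger_force: 20.0
```

>>> move_arm:
  steps: "0 0 0 0 0 0 0.058; 0 0 -0.001 0 0 0 0.058; 0 0 -0.002 0 0 0 0.058; 0 0 -0.003 0 0 0 0.058; 0 0 -0.004 0 0 0 0.058"

```text
time: 27.92
eef_pos: [547.9, -69.6, 75.8]
ee_rot: [0.0, 0.734, 0.679, 0.0]
contact_force: [-0.7, -0.0, -2.1]
width: 65.1
finger_force: 20.0
```

>>> move_arm:
  steps: "0 0 -0.001 0 0 0 0.058; 0 0 -0.002 0 0 0 0.058; 0 0 -0.002 0 0 0 0.058; 0 0 -0.002 0 0 0 0.058; 0 0 -0.002 0 0 0 0.058"

```text
time: 28.33
eef_pos: [547.7, -69.5, 73.9]
ee_rot: [0.0, 0.734, 0.679, 0.0]
contact_force: [-2.9, 0.9, 3.5]
width: 64.8
finger_force: 20.0
```

>>> move_arm:
  steps: "0 0 0 0 0 0 0.066; 0 0 0 0 0 0 0.074; 0 0 0 0 0 0 0.082; 0 0 0 0 0 0 0.088; 0 0 0 0 0 0 0.088"

```text
time: 28.75
eef_pos: [547.5, -69.5, 72.9]
ee_rot: [-0.0, 0.734, 0.679, 0.0]
contact_force: [-0.1, 0.4, -0.4]
width: 85.5
finger_force: 0.0
```

>>> move_arm:
  steps: "0 0 0.005 0 0 0 0.088; 0 0 0.025 0 0 0 0.088; 0 0 0.055 0 0 0 0.088; 0 0 0.095 0 0 0 0.088; 0 0 0.13 0 0 0 0.088"

```text
time: 29.17
eef_pos: [547.3, -69.4, 205.0]
ee_rot: [-0.0, 0.734, 0.679, -0.0]
contact_force: [1.3, -0.7, 1.3]
width: 88.3
finger_force: 0.0
```

>>> move_arm:
  steps: "-0.0021 -0.0102 0.007 0 0 0.01 0.07; -0.0062 -0.0307 0.007 0 0 0.02 0.06; -0.0117 -0.058 0.007 0 0 0.03 0.06; -0.0179 -0.0887 0.007 0 0 0.04 0.06; -0.0241 -0.1194 0.007 0 0 0.05 0.06"

```text
time: 29.58
eef_pos: [523.3, -189.9, 210.9]
ee_rot: [0.001, 0.717, 0.697, 0.0]
contact_force: [0.9, -0.8, -0.0]
width: 62.2
finger_force: 0.0
```

>>> move_arm:
  steps: "-0.0062 -0.0307 0 0 0 0 0.06; -0.0124 -0.0614 0 0 0 0 0.06; -0.0186 -0.0921 0 0 0 0 0.06; -0.0248 -0.1228 0 0 0 0 0.06; -0.0303 -0.15 0 0 0 0 0.06"

```text
time: 30.0
eef_pos: [492.6, -340.8, 210.6]
ee_rot: [0.0, 0.717, 0.697, -0.0]
contact_force: [0.8, -0.3, 0.3]
width: 59.9
finger_force: 0.0
```

>>> move_arm:
  steps: "-0.004 -0.02 0 0 0 0 0.06; -0.008 -0.04 0 0 0 0 0.06; -0.0115 -0.057 0 0 0 0 0.06; -0.014 -0.069 0 0 0 0 0.06; -0.0144 -0.0716 0 0 0 0 0.06"

```text
time: 30.42
eef_pos: [478.2, -412.2, 210.2]
ee_rot: [0.0, 0.718, 0.696, -0.0]
contact_force: [-0.2, -0.3, 1.1]
width: 59.8
finger_force: 0.0
```

>>> move_arm:
  steps: "0 0 -0.01 0 0 0 0.06; 0 0 -0.035 0 0 0 0.06; 0 0 -0.065 0 0 0 0.06; 0 0 -0.085 0 0 0 0.06; 0 0 -0.09 0 0 0 0.06"

```text
time: 30.83
eef_pos: [476.8, -406.9, 114.6]
ee_rot: [-0.004, 0.717, 0.697, 0.0]
contact_force: [-1.0, 0.1, -1.1]
width: 60.0
finger_force: 0.0
```

>>> move_arm:
  steps: "0 0 0 0 0 0 0.06; 0 0 0 0 0 0 0.06; 0 0 0 0 0 0 0.06"

```text
time: 31.08
eef_pos: [479.9, -411.0, 122.4]
ee_rot: [0.002, 0.717, 0.697, 0.0]
contact_force: [-0.7, -0.6, -0.3]
width: 59.9
finger_force: 0.0
```

```bash
python3 - <<'E'
from h import *
s=get_state(); w=read_camera("wrist"); t=read_camera("top"); q=camera_params("top")
cv2.imwrite("pics/t6.png",t)
c=np.zeros((600,800,3),np.uint8); c[:400,:640]=w; c[400:,:]=cv2.resize(t[150:230,200:520],(800,200)); cv2.imwrite("pics/c6.png",c)
print(s["eef_pos"],np.arctan2(*R.from_quat(np.roll(s["ee_rot"],-1)).as_matrix()[[1,0],1]),s["joint_positions"].round(2))
E
```

```text
[ 479.90201913 -411.01045825  122.41782835] -0.02840438533596017 [-0.79  0.13  1.75  0.    1.25 -0.76]
```

View pics/c6.png

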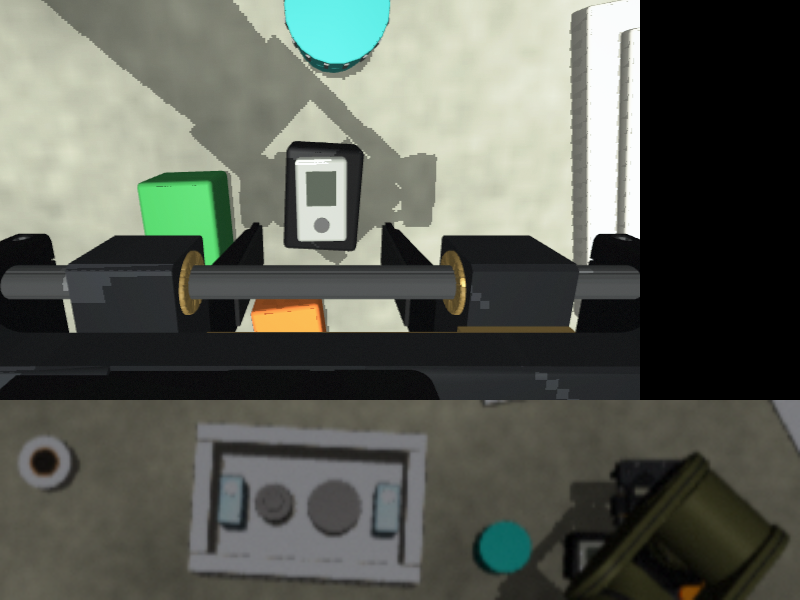

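The wrist view shows the logger, screen up on the black dock, at (295..348, 157..242) and centred between the fingers. In the box, all four items stand in a row with gaps.

>>> move_arm:
  steps: "0 0 -0.01 0 0 0 0.06; 0 0 -0.025 0 0 0 0.06; 0 0 -0.04 0 0 0 0.06; 0 0 -0.05 0 0 0 0.06; 0 0 -0.056 0 0 0 0.06"

```text
time: 31.6
eef_pos: [478.0, -409.9, 62.4]
ee_rot: [-0.001, 0.717, 0.697, 0.0]
contact_force: [0.5, 0.3, -0.2]
width: 60.6
finger_force: 0.0
```

>>> move_arm:
  steps: "0 0 -0.004 0 0 0 0.06; 0 0 -0.007 0 0 0 0.06; 0 0 -0.009 0 0 0 0.06; 0 0 -0.0105 0 0 0 0.06; 0 0 -0.0105 0 0 0 0.06"

```text
time: 32.02
eef_pos: [478.9, -410.7, 54.0]
ee_rot: [0.0, 0.717, 0.697, 0.0]
contact_force: [-0.9, -0.8, 0.9]
width: 60.1
finger_force: 0.0
```

>>> move_arm:
  steps: "0 0 0 0 0 0 0.06; 0 0 0 0 0 0 0.05; 0 0 0 0 0 0 0.042; 0 0 0 0 0 0 0.034; 0 0 0 0 0 0 0.032"
  grip_force: 12

```text
time: 32.43
eef_pos: [478.8, -410.6, 53.9]
ee_rot: [0.0, 0.717, 0.697, 0.0]
contact_force: [-0.3, 0.5, -0.7]
width: 38.6
finger_force: 0.0
```

>>> move_arm:
  steps: "0 0 0 0 0 0 0.032; 0 0 0 0 0 0 0.032; 0 0 0 0 0 0 0.032; 0 0 0 0 0 0 0.032"

```text
time: 32.77
eef_pos: [478.7, -410.5, 53.8]
ee_rot: [0.0, 0.717, 0.697, 0.0]
contact_force: [-0.6, 0.0, 0.0]
width: 32.0
finger_force: 0.0
```

The gripper closed to 32 mm with no force, so it is not holding the logger. I'll look before doing anything else.

```bash
python3 - <<'E'
from h import *
w=read_camera("wrist"); t=read_camera("scene"); print(get_state()["width"])
c=np.zeros((600,800,3),np.uint8); c[:380,:520]=cv2.resize(w[100:290,200:460],(520,380)); c[380:,:440]=cv2.resize(t[240:350,100:320],(440,220)); cv2.imwrite("pics/c7.png",c)
E
```

```text
32.40397944335729
```

View pics/c7.png

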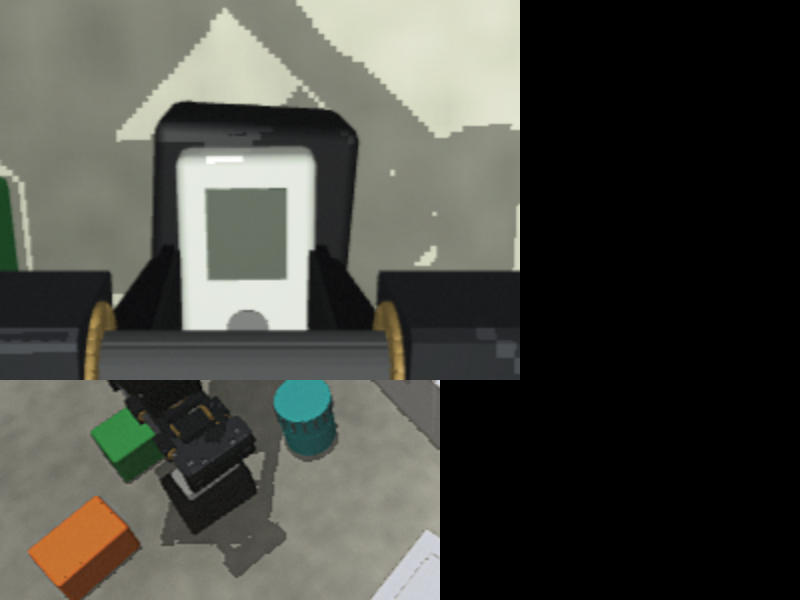

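The logger still lies flat between the fingertips, which seem to be slightly recessed from the pads. I'll close further in small steps.

>>> move_arm:
  steps: "0 0 0 0 0 0 0.03; 0 0 0 0 0 0 0.028; 0 0 0 0 0 0 0.026; 0 0 0 0 0 0 0.024; 0 0 0 0 0 0 0.022"
  grip_force: 10

```text
time: 33.28
eef_pos: [478.8, -410.5, 53.8]
ee_rot: [0.0, 0.717, 0.697, -0.0]
contact_force: [0.5, -0.0, -1.0]
width: 23.1
finger_force: 0.0
```

>>> move_arm:
  steps: "0 0 0 0 0 0 0.022; 0 0 0 0 0 0 0.022"

```text
time: 33.45
eef_pos: [478.7, -410.5, 53.7]
ee_rot: [-0.0, 0.717, 0.697, -0.0]
contact_force: [-0.6, -0.1, 0.4]
width: 21.9
finger_force: 0.0
```

```bash
python3 - <<'E'
from h import *
w=read_camera("wrist"); t=read_camera("scene"); print(get_state()["width"])
c=np.zeros((600,800,3),np.uint8); c[:380,:520]=cv2.resize(w[100:290,200:460],(520,380)); c[380:,:440]=cv2.resize(t[240:350,100:320],(440,220)); cv2.imwrite("pics/c8.png",c)
p=camera_params("wrist"); print(proj(p,[[478.7,-410.5,53.7],[478.7,-378.5,66],[478.7,-442.5,66]]).round(0))
E
```

```text
22.066656396356915
[[322. 226.]
 [320. 176.]
 [323. 285.]]
```

View pics/c8.png

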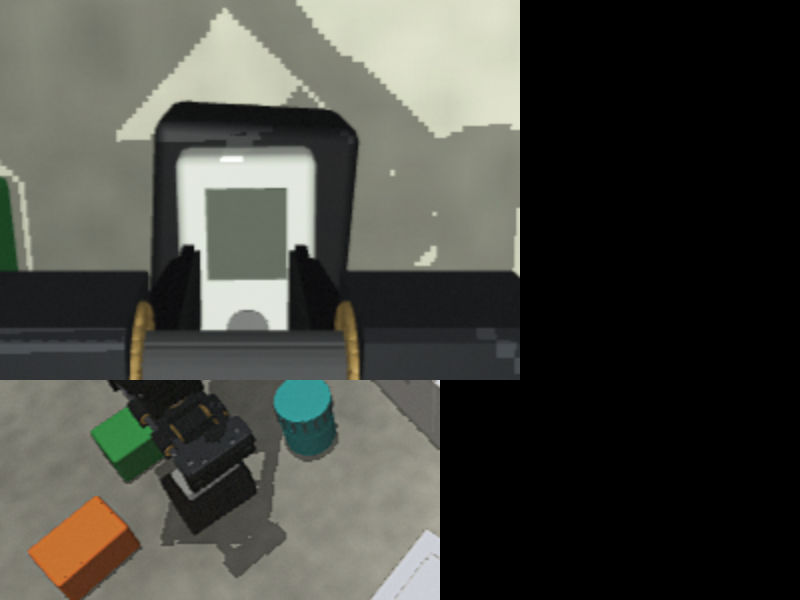

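The fingertips are still above the logger, so the tips are higher than the reported TCP suggests. I'll work out their height from the finger gap seen in the wrist camera.

```bash
python3 - <<'E'
from h import *
s=get_state(); p=camera_params("wrist"); e=s["eef_pos"]; M=rot(s["ee_rot"]); print(e, p["xyz"]-e, s["width"])
for h in(0,10,15,20,25,30):
    a=proj(p,[e+M@[sx*10,sy*s["width"]/2,-h] for sx in(-1,1) for sy in(-1,1)]); print(h,a.round(0).tolist())
# logger top corners for scale check
print(proj(p,[[e[0]+sx*19,e[1]+sy*32,66] for sy in(1,-1) for sx in(-1,1)]).round(0).tolist())
E
```

```text
[ 478.72748721 -410.5075949    53.7759006 ] [  1.88159639  66.74577338 198.93150498] 22.066656396356915
0 [[303.0, 242.0], [340.0, 242.0], [303.0, 209.0], [341.0, 209.0]]
10 [[302.0, 248.0], [341.0, 248.0], [302.0, 214.0], [342.0, 214.0]]
15 [[302.0, 252.0], [342.0, 252.0], [301.0, 217.0], [342.0, 217.0]]
20 [[301.0, 255.0], [342.0, 255.0], [301.0, 220.0], [343.0, 220.0]]
25 [[301.0, 259.0], [343.0, 259.0], [300.0, 223.0], [343.0, 223.0]]
30 [[300.0, 263.0], [343.0, 263.0], [300.0, 226.0], [344.0, 226.0]]
[[284.0, 177.0], [356.0, 175.0], [290.0, 286.0], [356.0, 285.0]]
```

The finger gap and row imply the tips are about 25 mm above the reported TCP. I'll measure this by touch, lowering gently onto the logger's top at z = 66.

>>> move_arm:
  steps: "0 0 -0.0015 0 0 0 0.022; 0 0 -0.003 0 0 0 0.022; 0 0 -0.0045 0 0 0 0.022; 0 0 -0.006 0 0 0 0.022; 0 0 -0.006 0 0 0 0.022"

```text
time: 33.97
eef_pos: [478.4, -410.2, 47.1]
ee_rot: [-0.0, 0.717, 0.697, -0.0]
contact_force: [-0.2, -0.6, -0.0]
width: 21.7
finger_force: 0.0
```

>>> move_arm:
  steps: "0 0 -0.001 0 0 0 0.022; 0 0 -0.002 0 0 0 0.022; 0 0 -0.002 0 0 0 0.022"

```text
time: 34.22
eef_pos: [478.6, -410.4, 45.5]
ee_rot: [-0.0, 0.717, 0.697, -0.0]
contact_force: [0.5, -0.0, 0.3]
width: 22.0
finger_force: 0.0
```

>>> move_arm:
  steps: "0 0 -0.001 0 0 0 0.022; 0 0 -0.002 0 0 0 0.022; 0 0 -0.002 0 0 0 0.022"

```text
time: 34.47
eef_pos: [478.6, -410.4, 43.5]
ee_rot: [-0.0, 0.717, 0.697, -0.0]
contact_force: [-0.0, -0.5, 0.6]
width: 21.9
finger_force: 0.0
```

>>> move_arm:
  steps: "0 0 -0.001 0 0 0 0.022; 0 0 -0.0015 0 0 0 0.022; 0 0 -0.0015 0 0 0 0.022"

```text
time: 34.72
eef_pos: [478.7, -410.4, 42.1]
ee_rot: [-0.0, 0.717, 0.697, -0.0]
contact_force: [0.4, 0.1, 0.4]
width: 22.0
finger_force: 0.0
```

>>> move_arm:
  steps: "0 0 -0.001 0 0 0 0.022; 0 0 -0.0015 0 0 0 0.022; 0 0 -0.0015 0 0 0 0.022"

```text
time: 34.97
eef_pos: [478.7, -410.4, 40.6]
ee_rot: [-0.0, 0.717, 0.697, 0.0]
contact_force: [0.1, 1.1, 0.1]
width: 22.0
finger_force: 0.0
```

```bash
python3 - <<'E'
from h import *
s=get_state(); print(s["eef_pos"],s["contact_force"],s["width"])
w=read_camera("wrist"); cv2.imwrite("pics/w9.png",cv2.resize(w[140:290,240:400],(640,600)))
g=cv2.cvtColor(w,cv2.COLOR_BGR2GRAY)
for r in range(216,232,2): print(r,''.join('#' if v<60 else '.' for v in g[r,280:365]))
E
```

```text
[ 478.65528771 -410.41049703   40.5738709 ] [0.09878256 1.093875   0.13232179] 22.007404031516653
216 ######...........................................................................####
218 ######...........................................................................####
220 ######...........................................................................####
222 ######...........................................................................####
224 #######.....#####...................................................#####........####
226 #######....#########.............................................#########.......####
228 #######...##########............................................##########.......####
230 ####################............................................###############.#####
```

>>> move_arm:
  steps: "0 0 -0.001 0 0 0 0.022; 0 0 -0.001 0 0 0 0.022; 0 0 -0.001 0 0 0 0.022"

```text
time: 35.27
eef_pos: [478.7, -410.5, 39.7]
ee_rot: [-0.0, 0.717, 0.697, -0.0]
contact_force: [0.4, -0.3, -0.4]
width: 21.8
finger_force: 0.0
```

>>> move_arm:
  steps: "0 0 -0.001 0 0 0 0.022; 0 0 -0.001 0 0 0 0.022; 0 0 -0.001 0 0 0 0.022"

```text
time: 35.52
eef_pos: [478.7, -410.4, 38.6]
ee_rot: [-0.0, 0.717, 0.697, 0.0]
contact_force: [-0.0, 0.3, -0.4]
width: 21.9
finger_force: 0.0
```

>>> move_arm:
  steps: "0 0 -0.001 0 0 0 0.022; 0 0 -0.001 0 0 0 0.022; 0 0 -0.001 0 0 0 0.022"

```text
time: 35.77
eef_pos: [478.9, -410.6, 37.9]
ee_rot: [0.0, 0.717, 0.697, -0.0]
contact_force: [-0.6, -0.4, 0.3]
width: 22.0
finger_force: 0.3
```

>>> move_arm:
  steps: "0 0 -0.001 0 0 0 0.022; 0 0 -0.001 0 0 0 0.022; 0 0 -0.001 0 0 0 0.022"

```text
time: 36.02
eef_pos: [478.9, -410.6, 37.9]
ee_rot: [0.0, 0.717, 0.697, -0.0]
contact_force: [-2.6, 2.3, 5.1]
width: 21.9
finger_force: 2.7
```

>>> move_arm:
  steps: "0 0 -0.001 0 0 0 0.022; 0 0 -0.001 0 0 0 0.022; 0 0 -0.001 0 0 0 0.022"

```text
time: 36.27
eef_pos: [478.9, -410.6, 37.9]
ee_rot: [-0.0, 0.717, 0.697, -0.0]
contact_force: [-3.0, 2.9, 9.6]
width: 22.0
finger_force: 4.9
```

Contact came at TCP z = 37.9, so the tips are about 28 mm above the reported TCP. Earlier placements relied on height differences, so they are unaffected. Now I'll open, lower the tips to about z = 52.5 and grip.

>>> move_arm:
  steps: "0 0 0.006 0 0 0 0.022; 0 0 0.01 0 0 0 0.03; 0 0 0.01 0 0 0 0.045; 0 0 0.01 0 0 0 0.055; 0 0 0.01 0 0 0 0.055"

```text
time: 36.68
eef_pos: [478.6, -410.3, 45.4]
ee_rot: [-0.0, 0.717, 0.697, 0.0]
contact_force: [0.2, -0.5, -0.7]
width: 43.1
finger_force: 0.0
```

>>> move_arm:
  steps: "0 0 0 0 0 0 0.055; 0 0 0 0 0 0 0.055; 0 0 0 0 0 0 0.055; 0 0 -0.003 0 0 0 0.055; 0 0 -0.007 0 0 0 0.055"

```text
time: 37.1
eef_pos: [479.0, -410.7, 38.8]
ee_rot: [0.0, 0.717, 0.697, -0.0]
contact_force: [0.5, -0.4, 0.7]
width: 55.1
finger_force: 0.0
```

>>> move_arm:
  steps: "0 0 -0.004 0 0 0 0.055; 0 0 -0.008 0 0 0 0.055; 0 0 -0.011 0 0 0 0.055; 0 0 -0.0135 0 0 0 0.055; 0 0 -0.0135 0 0 0 0.055"

```text
time: 37.52
eef_pos: [478.3, -410.1, 24.3]
ee_rot: [-0.001, 0.717, 0.697, -0.0]
contact_force: [-0.1, 0.4, -0.1]
width: 54.9
finger_force: 0.0
```

>>> move_arm:
  steps: "0 0 0 0 0 0 0.055; 0 0 0 0 0 0 0.055; 0 0 0 0 0 0 0.048; 0 0 0 0 0 0 0.04; 0 0 0 0 0 0 0.034"

```text
time: 37.93
eef_pos: [478.8, -410.7, 25.6]
ee_rot: [0.0, 0.717, 0.697, 0.0]
contact_force: [-0.1, -0.4, -0.1]
width: 40.4
finger_force: 0.0
```

>>> move_arm:
  steps: "0 0 0 0 0 0 0.032; 0 0 0 0 0 0 0.032; 0 0 0 0 0 0 0.032; 0 0 0 0 0 0 0.032"
  grip_force: 12

```text
time: 38.27
eef_pos: [478.9, -410.6, 25.5]
ee_rot: [0.0, 0.717, 0.697, 0.0]
contact_force: [-0.3, -0.4, 1.3]
width: 37.7
finger_force: 12.0
```

The logger is gripped at a width of 37.7 with 12 N. I'll carry it to the jar.

>>> move_arm:
  steps: "0 0 0.01 0 0 0 0.032; 0 0 0.03 0 0 0 0.032; 0 0 0.06 0 0 0 0.032; 0 0 0.09 0 0 0 0.032; 0 0 0.11 0 0 0 0.032"

```text
time: 38.68
eef_pos: [479.5, -411.3, 139.1]
ee_rot: [0.002, 0.717, 0.697, -0.0]
contact_force: [0.2, -0.6, -0.2]
width: 38.0
finger_force: 12.0
```

>>> move_arm:
  steps: "0.0021 0.0102 0 0 0 -0.01 0.032; 0.0062 0.0307 0 0 0 -0.02 0.032; 0.0117 0.058 0 0 0 -0.03 0.032; 0.0179 0.0887 0 0 0 -0.04 0.032; 0.0241 0.1194 0 0 0 -0.05 0.032"

```text
time: 39.1
eef_pos: [502.1, -289.1, 134.0]
ee_rot: [-0.001, 0.735, 0.678, -0.0]
contact_force: [-0.2, 0.6, 0.4]
width: 37.9
finger_force: 12.0
```

>>> move_arm:
  steps: "0.0062 0.0307 0 0 0 0 0.032; 0.0124 0.0614 0 0 0 0 0.032; 0.0186 0.0921 0 0 0 0 0.032; 0.0248 0.1228 0 0 0 0 0.032; 0.0303 0.15 0 0 0 0 0.032"

```text
time: 39.52
eef_pos: [532.3, -138.4, 134.0]
ee_rot: [-0.001, 0.734, 0.679, -0.0]
contact_force: [0.2, 0.3, -0.6]
width: 38.0
finger_force: 12.0
```

>>> move_arm:
  steps: "0.004 0.02 0 0 0 0 0.032; 0.008 0.04 0 0 0 0 0.032; 0.0115 0.057 0 0 0 0 0.032; 0.014 0.069 0 0 0 0 0.032; 0.0144 0.0716 0 0 0 0 0.032"

```text
time: 39.93
eef_pos: [547.0, -67.4, 134.3]
ee_rot: [-0.001, 0.734, 0.679, -0.0]
contact_force: [0.1, 0.3, -0.3]
width: 38.0
finger_force: 12.0
```

>>> move_arm:
  steps: "0 0 0 0 0 0 0.032; 0 0 -0.01 0 0 0 0.032; 0 0 -0.022 0 0 0 0.032; 0 0 -0.034 0 0 0 0.032; 0 0 -0.042 0 0 0 0.032"

```text
time: 40.35
eef_pos: [546.0, -69.9, 90.3]
ee_rot: [-0.001, 0.735, 0.678, -0.001]
contact_force: [-0.4, -0.2, -0.0]
width: 38.0
finger_force: 12.0
```

```bash
python3 - <<'E'
from h import *
s=get_state(); print(s["eef_pos"],s["width"],s["finger_force"])
t=read_camera("scene"); w=read_camera("wrist"); c=np.zeros((600,800,3),np.uint8)
c[:380,:520]=cv2.resize(w[100:290,200:460],(520,380)); c[340:,480:]=cv2.resize(t[140:270,260:420],(320,260)); cv2.imwrite("pics/c10.png",c)
im=cv2.imread("pics/t6.png"); q=camera_params("top"); F=6
big=cv2.resize(im[150:235,265:385],None,fx=F,fy=F,interpolation=cv2.INTER_CUBIC); h=cv2.cvtColor(big,cv2.COLOR_BGR2HSV).astype(int)
C=np.array([550.25,-36.55]); a=-.0785; B=np.array([[np.cos(a),-np.sin(a)],[np.sin(a),np.cos(a)]])
print("jar lid px guess",proj(q,[547.6,-69.4,105]))
def rep(n,m,z,ulo,uhi):
    m=m.astype(np.uint8).copy(); m[:, :int((ulo-265)*F)]=0; m[:,int((uhi-265)*F):]=0; m[:int((168-150)*F)]=0; m[int((214-150)*F):]=0
    c=max(cv2.findContours(m,0,1)[0],key=cv2.contourArea); P=cast(q,(c[:,0,:]+.5)/F-.5+[265,150],z)[:,:2]
    r=cv2.minAreaRect(((P-C)@B).astype(np.float32)); print(n,np.round(r[0],1),np.round(r[1],1),round(r[2],1))
H,S,V=h[...,0],h[...,1],h[...,2]
rep("jar",(V<100)&(V>65)&(S<40),105,320,347)
rep("brick+y",(S>40)&(V>70)&(H>80),120,283,300); rep("brick-y",(S>40)&(V>70)&(H>80),120,346,364)
E
```

```text
[545.99237902 -69.9304973   90.32281564] 38.00159857454317 11.982665956020355
jar lid px guess [[333.35920902 191.84150465]]
jar [ -3.3 -33.2] [69.9 67.9] 30.4
brick+y [-1.3 95.5] [29.  58.4] 88.9
brick-y [ -3.6 -91. ] [61.4 25.7] 15.1
```

View pics/c10.png

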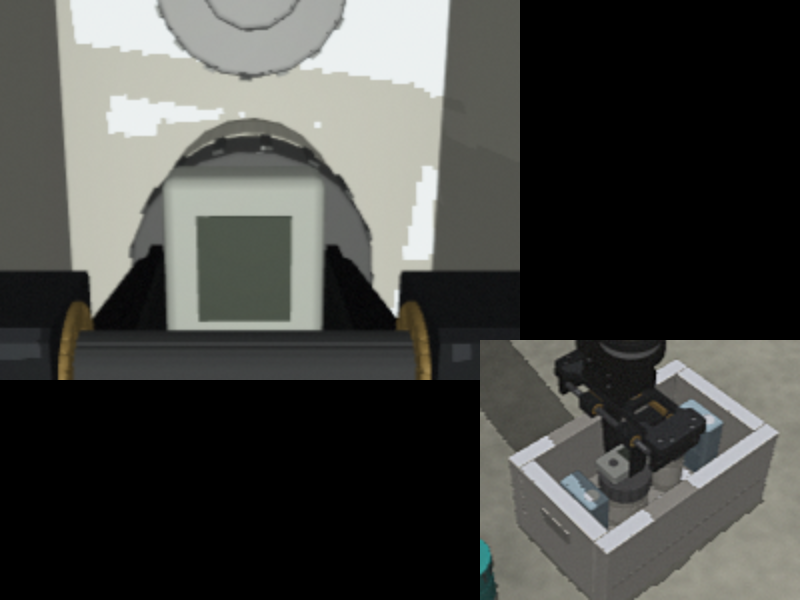

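The logger is held over the jar lid, centred and screen up. I'll lower it.

>>> move_arm:
  steps: "0 0 -0.003 0 0 0 0.032; 0 0 -0.006 0 0 0 0.032; 0 0 -0.009 0 0 0 0.032; 0 0 -0.01 0 0 0 0.032; 0 0 -0.01 0 0 0 0.032"

```text
time: 40.87
eef_pos: [547.5, -69.5, 83.2]
ee_rot: [-0.0, 0.734, 0.679, -0.0]
contact_force: [-0.1, 0.7, -0.8]
width: 37.7
finger_force: 12.0
```

>>> move_arm:
  steps: "0 0 0 0 0 0 0.032; 0 0 -0.001 0 0 0 0.032; 0 0 -0.002 0 0 0 0.032; 0 0 -0.002 0 0 0 0.032; 0 0 -0.002 0 0 0 0.032"

```text
time: 41.28
eef_pos: [547.5, -69.5, 81.2]
ee_rot: [-0.0, 0.734, 0.679, -0.0]
contact_force: [-0.2, -0.8, -0.6]
width: 38.1
finger_force: 12.0
```

>>> move_arm:
  steps: "0 0 -0.001 0 0 0 0.032; 0 0 -0.001 0 0 0 0.032; 0 0 -0.001 0 0 0 0.032"

```text
time: 41.53
eef_pos: [547.8, -69.6, 80.5]
ee_rot: [0.0, 0.734, 0.679, 0.0]
contact_force: [-0.3, 0.1, -0.3]
width: 37.9
finger_force: 12.0
```

Nearly touching. One more millimetre, then I'll release, lift and clear the view.

>>> move_arm:
  steps: "0 0 -0.0005 0 0 0 0.032; 0 0 -0.001 0 0 0 0.032; 0 0 -0.001 0 0 0 0.032; 0 0 -0.001 0 0 0 0.036; 0 0 -0.001 0 0 0 0.042"

```text
time: 41.95
eef_pos: [547.9, -69.6, 79.9]
ee_rot: [0.0, 0.734, 0.679, 0.0]
contact_force: [-0.4, -0.6, -0.0]
width: 40.3
finger_force: 0.0
```

>>> move_arm:
  steps: "0 0 0 0 0 0 0.046; 0 0 0 0 0 0 0.05; 0 0 0 0 0 0 0.055; 0 0 0 0 0 0 0.055; 0 0 0.003 0 0 0 0.055"

```text
time: 42.37
eef_pos: [546.9, -69.3, 81.4]
ee_rot: [-0.001, 0.734, 0.679, -0.0]
contact_force: [-0.3, -0.7, 0.8]
width: 54.5
finger_force: 0.0
```

>>> move_arm:
  steps: "0 0 0.01 0 0 0 0.055; 0 0 0.035 0 0 0 0.055; 0 0 0.07 0 0 0 0.055; 0 0 0.11 0 0 0 0.055; 0 0 0.14 0 0 0 0.055"

```text
time: 42.78
eef_pos: [548.2, -69.7, 226.5]
ee_rot: [0.001, 0.734, 0.679, 0.001]
contact_force: [0.8, -0.9, 0.5]
width: 54.9
finger_force: 0.0
```

>>> move_arm:
  steps: "-0.01 -0.03 0 0 0 0 0.055; -0.02 -0.065 0 0 0 0 0.055; -0.03 -0.1 0 0 0 0 0.055; -0.04 -0.135 0 0 0 0 0.055; -0.05 -0.17 0 0 0 0 0.055"

```text
time: 43.2
eef_pos: [497.1, -241.0, 223.7]
ee_rot: [0.001, 0.734, 0.679, 0.0]
contact_force: [1.3, 0.2, -0.5]
width: 54.9
finger_force: 0.0
```

>>> move_arm:
  steps: "-0.01 -0.03 0 0 0 0 0.055; -0.02 -0.06 0 0 0 0 0.055; -0.03 -0.08 0 0 0 0 0.055; -0.035 -0.1 0 0 0 0 0.055; -0.035 -0.1 0 0 0 0 0.055"

```text
time: 43.62
eef_pos: [461.4, -342.7, 223.2]
ee_rot: [0.001, 0.736, 0.677, -0.0]
contact_force: [0.4, 0.3, -0.1]
width: 54.8
finger_force: 0.0
```

```bash
python3 - <<'E'
from h import *
q=camera_params("top"); t=np.mean([read_camera("top") for _ in range(8)],0).astype(np.uint8); cv2.imwrite("pics/t11.png",t)
o=cv2.resize(t[150:235,265:385],None,fx=5,fy=5,interpolation=cv2.INTER_CUBIC)
w=read_camera("scene")
c=np.zeros((600,800,3),np.uint8); c[:425,:600]=o; cv2.imwrite("pics/c11.png",c)
c[425:,600:]=cv2.resize(w[145:265,270:410],(200,175)); cv2.imwrite("pics/c11.png",c)
E
```

```text
(no output)
```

View pics/c11.png

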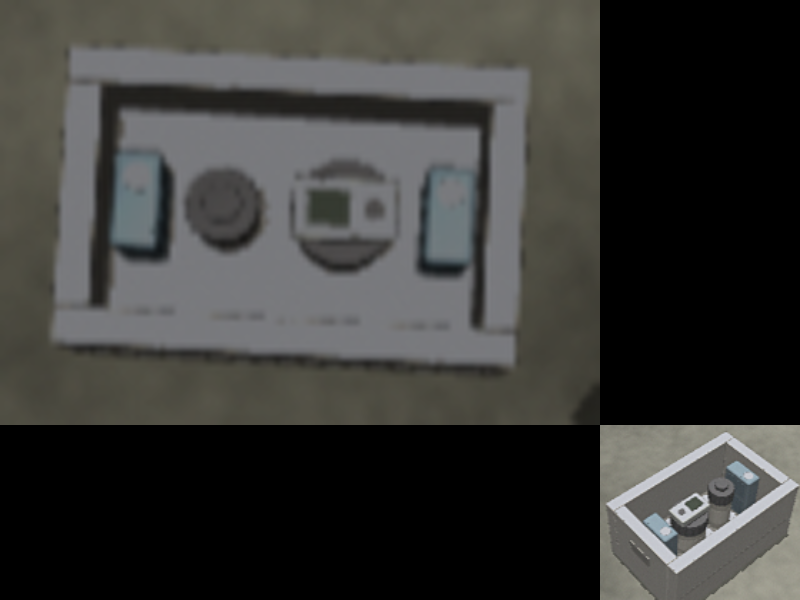

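The top view shows both bricks flat to the end walls, the canister and jar in a row with gaps, and the logger lying flat on the jar lid, screen up. I'll turn these corners into box coordinates.

```bash
python3 - <<'E'
from h import *
q=camera_params("top"); C=np.array([550.25,-36.55]); a=-.0785; B=np.array([[np.cos(a),-np.sin(a)],[np.sin(a),np.cos(a)]])
def f(P,z): return (cast(q,(np.float64(P)+.5)/5-.5+[265,150],z)[:,:2]-C)@B
for n,P,z in(("brick+",[(118,151),(165,151),(158,250),(111,248)],120),("brick-",[(430,167),(475,168),(470,266),(424,264)],120),
  ("log",[(300,178),(393,180),(391,237),(296,235)],121),("jar",[(346,158),(346,272)],105),("can",[(185,207),(264,207),(225,167),(225,250)],117)):
    Q=f(P,z); r=cv2.minAreaRect(Q.astype(np.float32)); print(n,Q.mean(0).round(1),np.round(r[1],1),round(r[2],1))
# inner rim end edges
print(f([(101,200),(492,205)],129).round(1)); s=get_state(); print(s["time"],s["eef_pos"],s["contact_force"],s["finger_force"])
E
```

```text
brick+ [-1.5 94.1] [29.  62.2] 89.4
brick- [ -1.5 -98.1] [28.2 61. ] 89.8
log [  0.4 -33.5] [35.3 58.9] 1.7
jar [ -2.3 -34.4] [71.4  0. ] -177.0
can [-3.2 40.5] [37.1 35.8] 47.2
[[  -3.8  115.9]
 [   5.6 -123. ]]
44.0667 [ 462.89590707 -338.74426974  222.38743105] [-0.90406739  0.47583119  0.57231479] 0.0
```

All values are inside the limits: bricks at y of about +94 and -98, canister and jar within 4 mm of the centre line, and the logger about 3 mm from the jar axis. The arm is clear and still, so I'll hand in.

```bash
python3 -c "
from plant import *
print(hand_in())"
```

```text
the job is handed in; nothing more can be done
None
```

The box is packed and handed in at about 44 s. My last top-camera check put every item within the limits, but `hand_in()` returned no verdict.

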